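# Pack and pin the travelling spice chest

## Task

Get the spice chest ready to travel: stand the blue-labelled spice jar upright in the chest's empty compartment, shut the lid fully, and swing the steel hasp down over its staple until it lies flat against the front. Then take the red-handled pin out of its parking eye and drop it through the staple, right down to its collar, so that the hasp cannot lift. Do all this in that order, and leave everything else standing where it is.

Things in the scene. Friction and masses are not known exactly. Their poses are not given: they have to be found in the camera images.
- chest: Fixed wooden chest, 170 mm deep (x) x 190 wide (y), rim z = 128 mm, 146 high when shut. Origin: centre of underside, z up; -x points out of the front (at x = -85). Walls 10 mm, floor z = 14. A 10 mm rim-high partition at y = 0 leaves two compartments about 150 (x) x 80 (y): -y holds two green-labelled jars, +y is empty. End handles stand out 18 mm at z = 80.
- staple_eye (a point): Where the pin's axis and its collar's underside belong in the staple: chest frame x = -115, y = 0, z = 85 mm. The staple is a level U of 6 mm rod on the front, rod top at z = 85 mm, 17 mm wide inside (y), reaching to x = -132 mm; inside of its outer bar at x = -126 mm. Wall cabinets overhang the worktop behind it, from 0.46 m up: lift no higher than needed.
- parking_eye (a point): The same point in the parking eye, a U equal to the staple, where the pin starts: chest frame x = -115, y = 58, z = 85 mm.
- empty_bay (a point): Middle of the empty compartment's floor: chest frame x = 0, y = 44, z = 14 mm.
- lid_hinge (a point): Middle of the lid's hinge axis: chest frame x = +85, y = 0, z = 128 mm; the axis runs along chest y, at the lid's underside. The lid is 170 mm from hinge to free edge, 190 mm wide, 18 mm thick.
- lid (a joint): Lid angle, rad: 0 shut, 1.57 standing straight up, 1.95 leaning back as far as it goes. A friction stay holds it at any angle; it does not fall by itself. Pushed on its outer face 130 mm from the hinge it takes about 3 to 6 N. Push beside the hasp, e.g. at chest y = +66 mm.
- hasp (a joint): Rad, to the lid: 0 hanging down (lid shut: flat on the front), 1.57 sticking out level, 3.14 straight up. Steel plate on the lid's front edge, 50 mm wide, 4 thick, reaching 91 mm from its axis; slot for the staple from 50 to 75 mm. Stiff hinge: stays at any angle, needs about 2 N at 30 mm. When home its outer face is at chest x = -96; press it above the staple, up to 35 mm below the axis.
- hasp_axis (a point): Middle of the hasp's hinge barrel (9 mm across, 50 mm long, along chest y), which moves with the lid; with the lid shut it is at chest x = -91, y = 0, z = 137 mm.
- pin: Loose upright pin, 119 mm long, 90 g. Origin: underside of its collar (25 mm across, 5 thick), which rests on the eye's rod; z up. Steel shank below: 11 mm across, 55 long, tapered end. Red round handle above: 18 to 19 mm across from z = 5 to 50, knob of 23 mm at the top. Grip it about 40 mm above the origin with the fingers at its two sides along chest y: the chest is close behind it.
- spice_1: Loose glass spice jar with a blue label and dark cap, 41 mm across, 105 mm tall, upright on the worktop to the right of the chest. Origin: centre of its underside; z up.
- honey_jar: Bystander: squat glass jar with golden contents and black lid, 63 mm across, 94 mm tall; origin under its centre.
- jam_jar: Bystander: jar with red contents and white lid, 69 mm across, 99 mm tall; origin under its centre.
- mug: Bystander: dark mug, 88 x 124 x 106 mm; origin under its centre.
- spoon: Bystander: wooden spoon lying behind the jars, 310 x 47 x 14 mm; origin under its centre.
- salt_jar: Jar with a green and black label already packed in the chest's -y compartment, 41 mm across, 105 mm tall.
- spice_2: Second jar like it in the same compartment.
Not all that is in view belongs to the job. What is shaped like the spice_1 but pink or turquoise is not meant.

How it is judged:
By the outcome, as a careful person would: the job done as asked, in the order asked, and still so for the second after the job is handed in, with the robot touching nothing.
It also fails if it takes over 64 s, if anything falls off the work surface, if the arm or the gripper's body presses on something with over 40 N, if the wrist force passes 120 N, or if a joint passes its speed limit or range.

## Robot

A 6-joint arm with a two-finger parallel gripper is mounted at the origin on a cart in front of the work surface, level with it; the furniture and walls round the work are solid. World frame = base frame: x ahead of the robot, y to its left, z up, the work surface at z = 0. Lengths are in m, angles in degrees, forces in N, time in s.
With the tool pointing down it reaches from about 0.375 to 0.9 m from the base axis. Payload 3.1 kg.
Tool frame: the origin (TCP) lies midway between the tips of the shut fingers; the grasp point (between the pads) lies 19 mm behind it; x points along the fingers, z is the direction in which the jaws open and shut, and the axes are right-handed (so a half turn about x gives the same grasp; the last joint's range is limited). The gripper opens to 87 mm and grips with 3 to 60 N. Pads are 19 mm wide; open, the fingers measure 117 mm over their backs; the gripper's body (75 mm by 190 mm) begins 51 mm behind the grasp point.
Start: joints at [-78.925, 30.224, 82.088, -0, 67.689, -10.227], TCP at [0.227, -0.582, 0.223] pointing down, gripper open.
Joint ranges: [-176.69, 176.69], [-43.24, 126.21], [12.49, 139.97], [-82, 262], [0, 151.66], [-163.58, 163.58]. Speed limits (degrees/s): [159.86, 159.86, 180, 180, 180, 180].

## Interface

Orientations are given as a 3x3 rotation matrix whose columns are the frame's x, y, z axes.
In Python, from rig import * gives the robot as it stands.
- The arm moves only by the tool play_rows, never from a script. Its argument "rows" is a list that holds one entry, the list of rows, each a list of 7 numbers: the shift along the tool's x, y, z in m, then the turn, a rotation vector about the tool's x, y, z in degrees, then the finger opening in m, from 0 to 0.087. A call has 1 to 12 rows; each row is the pose to reach, as a shift and turn from the pose commanded when the call began, along the tool's axes at that moment; what a row does not reach only later rows make up. A row lasts 1/10 s, in which the tool goes at most 50 mm and 8.59 degrees, less where a joint would pass 70% of its speed; a pose out of reach is approached as far as the arm can. A call with a gripper value outside its range is refused whole. The fingers move at their own pace and stop on an object; the grip force is fixed at half the most. Time passes only in rows, so rows that repeat a pose let the fingers close. It gives the time, the measured TCP pose, the force and the opening at its end, in the units of the state.
- read_state(): the state, without advancing time (a new reading comes with each control period).
- capture(name): name is "scene" or "top" or "wrist"; returns a dict with "pixels" (420x560x3 uint8, red, green, blue), "intrinsics" (3x3 intrinsics, pixels), "k1" (the pictures are not rectified: a ray, as slopes to the right and down, at radius r is drawn at 1 + k1 r^2 times it, then the intrinsics apply), "rvec" (rotation vector, rad) and "tvec" (3), from world to camera coordinates, as OpenCV has them. Camera axes: x right, y down, z forward; pixel columns grow to the right and rows downward; lengths in m; the calibration is good to about 2 mm. A picture is of the moment at which its call begins. There is no depth.
- hand_in(): hands the job in, once; it reports no verdict.
Trained networks look in the newest picture that a camera, given by its name, has taken for a name from the list of things; names that differ only in an ending like _2 or _b are one class to them, and where a whole thing is asked for, a point or a joint stands for the part that bears it (a point fixed in the world has none). Each returns a list of dicts, best first, with "p" (0 to 1); they miss things now and then, are a little off and sometimes report something else, mostly with a low value. They report only what shows in the picture. A call takes as long as a camera call. They do not tell look-alikes from the thing itself.
- trace(camera, target): "mask" (420x560 bool, what is visible of it) and "at" ([column, row] in pixels, amid what is visible of it).
The state is a dict: "time_s": time; "joint_positions": joint angles; "qvel": joint speeds; "tau": joint torques, N m; "position": TCP position; "tcp_rot": TCP orientation; "force": force on the tool from outside, world axes, zero at the start; "moment": the same for the moment, N m; "opening": opening from 0.0 (shut) to 1.0 (fully open).
Only numpy, scipy, OpenCV 4.12 (cv2) and the standard library are available. Lean on these libraries where they do the work, as an engineer would, in place of code of your own. Each camera call takes 0.05 s, during which the arm holds its last target.

## Working session

There is one attempt and no reset: what is moved stays moved. The work goes in short steps, Python scripts to look and compute and a tool call to move; the robot and the scene stay as the last step left them, time stands still between calls to the robot, and variables do not carry over. Pictures are saved under pics/ and viewed, and the job is handed in when it is done.

Besides the shell and the picture viewer there is one more tool, called after "Request:" by a JSON object that holds its "fn" and its "kwargs", one argument or row to a line. play_rows: Moves the arm, as the interface text tells. Its arguments: {"type":"object","properties":{"rows":{"type":"array"}},"required":["rows"]}

```bash
ls; mkdir -p pics; python3 - <<'E'
from rig import *
import cv2
s=read_state();print(s)
for n in ("scene","top","wrist"):
    c=capture(n);cv2.imwrite(f"pics/{n}0.png",c["pixels"][:,:,::-1]);print(n,c["intrinsics"],c["k1"],c["rvec"],c["tvec"])
E
```

```text
pics
{'time_s': 0.0, 'joint_positions': array([-7.89248857e+01,  3.02783692e+01,  8.21565404e+01, -1.05750844e-03,
        6.76891153e+01, -1.02268979e+01]), 'qvel': array([ 0.12809816,  0.07009778,  0.11376055, -0.02767401,  0.09002707,
        0.02098218]), 'tau': array([ 3.34734877e-04, -4.40042746e+01, -1.76589131e+01,  6.33282680e-02,
        5.82038693e-02, -1.65160654e-04]), 'position': array([ 0.22693563, -0.58155604,  0.22157718]), 'tcp_rot': array([[-4.32575540e-04,  9.31675997e-01,  3.63290035e-01],
       [ 2.12104691e-03,  3.63290106e-01, -9.31673655e-01],
       [-9.99997657e-01,  3.67535970e-04, -2.13327891e-03]]), 'force': array([ 0.7257624 ,  0.04600116, -0.77024721]), 'moment': array([-0.0281172 ,  0.0194953 , -0.02780789]), 'opening': 0.9973376552585601}
scene [[483.37622121   0.         272.02462321]
 [  0.         483.37622121 201.12244217]
 [  0.           0.           1.        ]] -0.05170703539355904 [ 0.29139346 -2.97899689  0.81078074] [0.42053146 0.24876739 1.24183747]
top [[519.36097472   0.         284.24702885]
 [  0.         519.36097472 212.43120166]
 [  0.           0.           1.        ]] -0.08212574003169135 [ 2.19077405 -2.13033174  0.16878787] [-0.15559084  0.46613776  1.67000962]
wrist [[348.97333366   0.         279.35288283]
 [  0.         348.97333366 211.08539158]
 [  0.           0.           1.        ]] -0.01962646853009286 [-2.41801862  1.65049515  0.21198041] [-0.62331694 -0.03018735  0.38868595]
```

View pics/scene0.png

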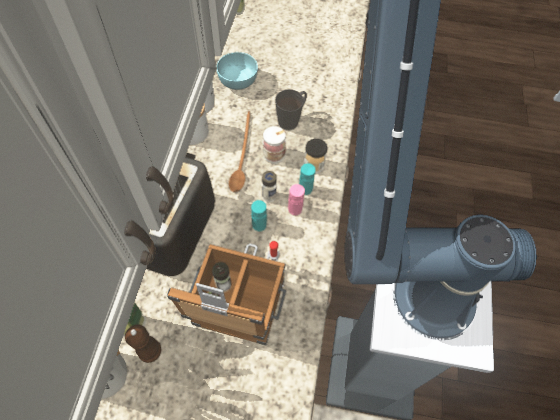

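View pics/top0.png

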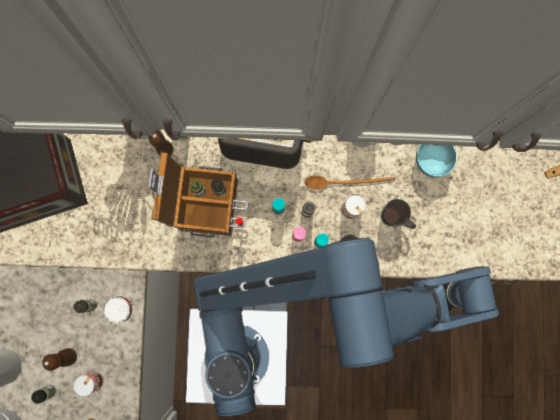

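View pics/wrist0.png

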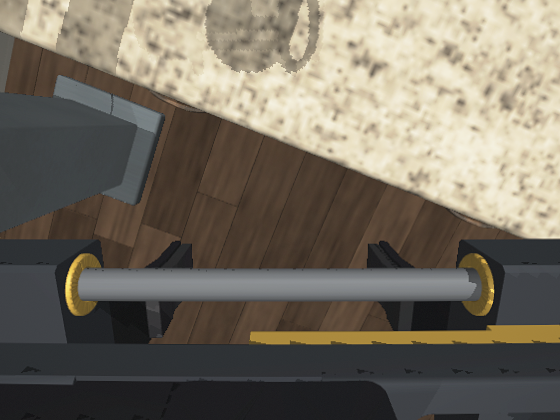

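```bash
cat > h.py <<'E'
import numpy as np, cv2
from rig import *
def shot(n):
    c=capture(n); c["R"]=cv2.Rodrigues(np.array(c["rvec"],float))[0]; c["t"]=np.array(c["tvec"],float); return c
def proj(c,P):
    P=np.atleast_2d(P)@c["R"].T+c["t"]; s=P[:,:2]/P[:,2:]; r2=(s**2).sum(1,keepdims=True)
    s=s*(1+c["k1"]*r2); K=c["intrinsics"]; return s*[K[0,0],K[1,1]]+[K[0,2],K[1,2]]
def ray(c,uv):
    K=c["intrinsics"]; d=(np.array(uv,float)-[K[0,2],K[1,2]])/[K[0,0],K[1,1]]; s=d.copy()
    for _ in range(20): s=d/(1+c["k1"]*(s@s))
    v=c["R"].T@np.array([s[0],s[1],1]); o=-c["R"].T@c["t"]; return o,v/np.linalg.norm(v)
def onz(c,uv,z):
    o,v=ray(c,uv); return o+v*(z-o[2])/v[2]
def tri(obs):
    A=np.zeros((3,3));b=np.zeros(3)
    for c,uv in obs:
        o,v=ray(c,uv);M=np.eye(3)-np.outer(v,v);A+=M;b+=M@o
    return np.linalg.solve(A,b)
def crop(c,x0,y0,x1,y1,f,name):
    im=c["pixels"][y0:y1,x0:x1,::-1]; cv2.imwrite("pics/"+name,cv2.resize(im,None,fx=f,fy=f,interpolation=cv2.INTER_CUBIC))
def rows(Rt,p0,pt,Rn=None): # shift in tool axes
    d=Rt.T@(np.array(pt)-p0); return d
E
python3 - <<'E'
from h import *
for n in ("scene","top"):
    c=shot(n)
    for t in ("spice_1","pin","chest","lid","hasp","staple_eye","parking_eye","honey_jar"):
        for r in trace(n,t)[:4]: print(n,t,round(r["p"],2),r["at"],r["mask"].sum(), onz(c,r["at"],.09).round(3))
    if n=="scene": crop(c,160,220,300,350,5,"s1.png"); crop(c,220,130,340,240,5,"s2.png")
    else: crop(c,140,140,260,250,6,"t1.png"); crop(c,255,180,375,260,6,"t2.png")
E
```

```text
scene spice_1 0.96 [295.9, 198.7] 443 [ 0.398 -0.168  0.09 ]
scene spice_1 0.86 [269.7, 186.4] 484 [ 0.473 -0.192  0.09 ]
scene spice_1 0.71 [259.8, 214.4] 432 [ 0.482 -0.103  0.09 ]
scene spice_1 0.63 [307.6, 177.5] 352 [ 0.377 -0.241  0.09 ]
scene pin 0.64 [274.6, 248.5] 143 [ 0.426 -0.015  0.09 ]
scene chest 0.82 [237.5, 295.1] 7300 [0.489 0.122 0.09 ]
scene chest 0.71 [290.7, 108.5] 953 [ 0.465 -0.474  0.09 ]
scene lid 0.91 [217.1, 310.1] 2641 [0.528 0.167 0.09 ]
scene hasp 0.66 [212.2, 297.3] 443 [0.547 0.139 0.09 ]
scene staple_eye 0.72 [239.2, 295.2] 7170 [0.485 0.122 0.09 ]
scene parking_eye 0.56 [235.6, 292.7] 7297 [0.495 0.117 0.09 ]
scene honey_jar 0.97 [316.5, 156.0] 523 [ 0.364 -0.317  0.09 ]
top spice_1 0.73 [198.3, 187.6] 198 [0.534 0.134 0.09 ]
top spice_1 0.72 [306.3, 209.3] 170 [ 0.475 -0.211  0.09 ]
top spice_1 0.61 [323.1, 238.8] 138 [ 0.382 -0.266  0.09 ]
top spice_1 0.55 [278.1, 203.6] 169 [ 0.49  -0.121  0.09 ]
top pin 0.57 [241.7, 221.3] 41 [ 0.43  -0.008  0.09 ]
top chest 0.78 [192.0, 201.0] 5421 [0.491 0.152 0.09 ]
top lid 0.8 [164.8, 185.9] 1603 [0.537 0.242 0.09 ]
top hasp 0.66 [153.5, 181.2] 195 [0.551 0.279 0.09 ]
top hasp 0.26 [190.1, 199.1] 5002 [0.496 0.159 0.09 ]
top staple_eye 0.87 [193.3, 199.9] 5181 [0.494 0.148 0.09 ]
top parking_eye 0.69 [191.8, 199.1] 5202 [0.497 0.153 0.09 ]
```

View pics/s1.png

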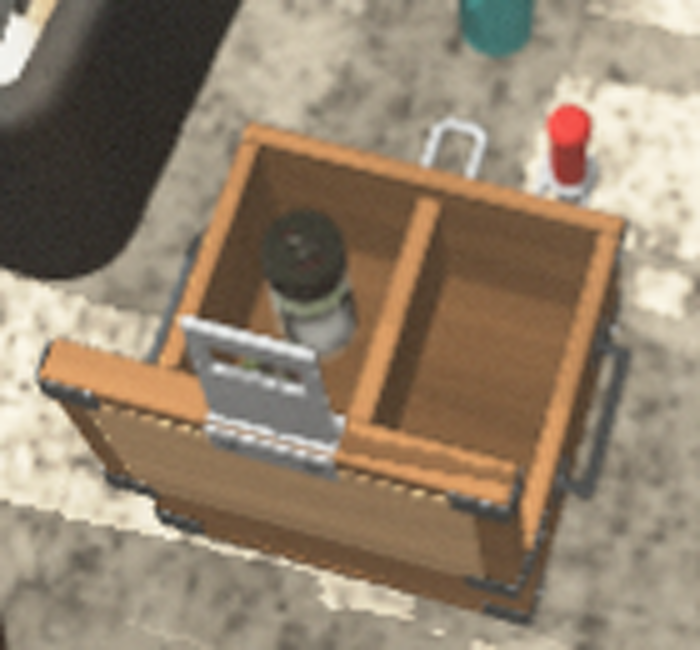

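View pics/t1.png

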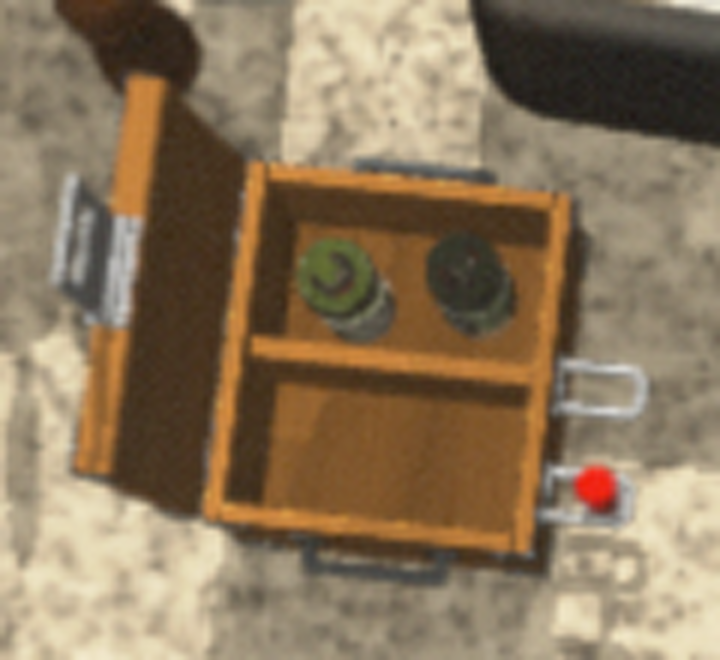

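View pics/s2.png

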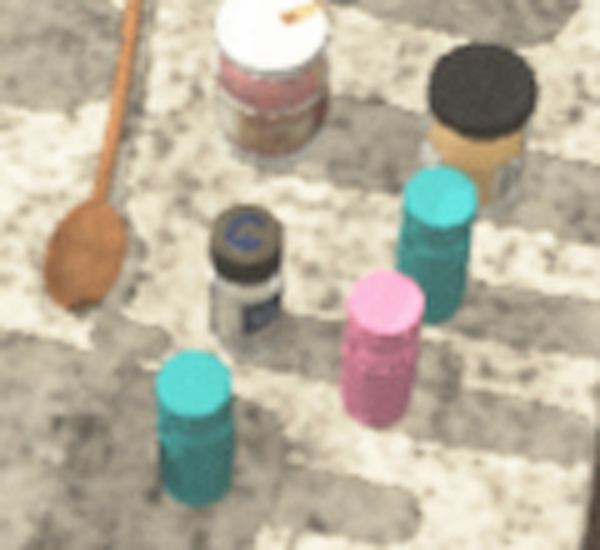

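View pics/t2.png

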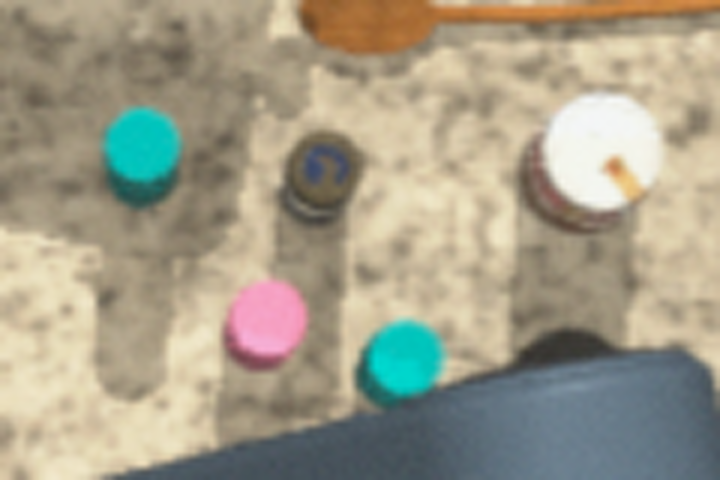

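```bash
cat > fit.py <<'E'
from h import *
from scipy.optimize import least_squares
S=shot("scene");T=shot("top")
s=lambda u,v:np.array([u/5+160-.4,v/5+220-.4]); t=lambda u,v:np.array([u/6+140-.42,v/6+140-.42])
def lidp(a,d,h): # d from hinge along lid, h above underside
    return np.array([.085-d*np.cos(a)+h*np.sin(a),.128+d*np.sin(a)+h*np.cos(a)])
def L(a,d,h,y): q=lidp(a,d,h); return [q[0],y,q[1]]
def pts(a,hh):
    hx=lambda r:None
    return [(S,s(250,130),[-.085,-.095,.128]),(S,s(620,225),[-.085,.095,.128]),
     (T,t(570,197),[-.085,-.095,.128]),(T,t(530,550),[-.085,.095,.128]),(T,t(255,165),[.085,-.095,.128]),(T,t(208,518),[.085,.095,.128]),
     (S,s(569,125),[-.115,.058,.149]),(T,t(596,487),[-.115,.058,.149]),
     (T,t(168,80),L(a,.17,0,-.095)),(T,t(130,75),L(a,.17,.018,-.095)),(T,t(78,470),L(a,.17,.018,.095)),(T,t(108,472),L(a,.17,0,.095)),
     (S,s(42,378),L(a,.17,.018,-.095)),(S,s(520,500),L(a,.17,.018,.095)),(S,s(520,465),L(a,.17,0,.095)),
     # hasp tip corners (plane through axis)
     (S,s(185,320),H(a,hh,-.025)),(S,s(315,355),H(a,hh,.025)),(T,t(70,178),H(a,hh,-.025)),(T,t(56,280),H(a,hh,.025))]
def H(a,hh,y):
    ax=lidp(a,.176,.009); # axis
    ang=hh # lid frame: dir for hh: 0 -> -z(lid), pi/2 -> -x(lid)
    d=np.array([-np.sin(hh),-np.cos(hh)]) # lid-frame (x,z) 
    # lid-frame rotation: -x -> (-cos a, sin a); z -> (sin a, cos a)
    w=-d[0]*np.array([-np.cos(a),np.sin(a)])+d[1]*np.array([np.sin(a),np.cos(a)])
    q=ax+.091*w; return [q[0],y,q[1]]
def W(p,P):
    c,sn=np.cos(p[2]),np.sin(p[2]); P=np.array(P); return np.array([p[0]+c*P[0]-sn*P[1],p[1]+sn*P[0]+c*P[1],P[2]])
def res(p): return np.concatenate([proj(c,W(p,P))[0]-uv for c,uv,P in pts(p[3],p[4])])
r=least_squares(res,[.49,.1,1.57,1.8,2.0],loss="soft_l1")
print(r.x.round(4)); print(res(r.x).reshape(-1,2).round(1).tolist())
# jars: cap tops z=.105 centre
print("spice", tri([(S,np.array([220+245/5-.4,130+233/5-.4])),(T,np.array([255+325/6-.4,180+165/6-.4]))]))
print(onz(S,[220+245/5-.4,130+233/5-.4],.105),onz(T,[255+325/6-.4,180+165/6-.4],.105))
for n,u,v in(("turqL",142,145),("pink",267,320),("turqR",405,357)): print(n,onz(T,[255+u/6-.4,180+v/6-.4],.105).round(3))
E
python3 fit.py
```

```text
[0.4926 0.1102 1.4952 1.6251 1.5635]
[[-0.0, -3.0], [1.6, -2.5], [-0.1, -0.6], [-0.6, 0.8], [-1.5, -0.8], [-1.7, 0.3], [0.2, -1.1], [-1.0, -0.4], [-0.8, -0.4], [-0.7, -0.2], [-1.3, 0.7], [0.0, 1.0], [-0.5, -1.5], [-1.7, 0.2], [0.9, -1.9], [-0.6, -0.7], [0.6, -0.3], [-0.6, -0.5], [-1.0, 1.3]]
spice [ 0.48106876 -0.2183428   0.09835054]
[ 0.48059631 -0.21409418  0.105     ] [ 0.47972837 -0.21788392  0.105     ]
turqL [ 0.487 -0.122  0.105]
pink [ 0.397 -0.189  0.105]
turqR [ 0.38  -0.262  0.105]
```

Among the jar-like things, the two at scene (260,214) and (308,178) are turquoise and the one at (297,199) is pink. Only the one at scene (270,186) / top (308,210) has a dark cap and a blue label, and the crops confirm it. In those crops the lid stands about vertical, and the hasp continues straight up from it.

```bash
cat >> h.py <<'E'
def go(pt):
    s=read_state(); print("t",s["time_s"],"delta tool",(s["tcp_rot"].T@(np.array(pt)-s["position"])).round(4).tolist())
E
python3 -c "
from h import *
go([.480,-.217,.18])"
```

```text
t 1.15 delta tool [0.0425, 0.3683, -0.2484]
```

Request:
{"fn": "play_rows", "kwargs": {
  "rows": [
    [[0.0, 0.041, -0.028, 0, 0, 0, 0.087], [0.005, 0.082, -0.055, 0, 0, 0, 0.08], [0.01, 0.123, -0.083, 0, 0, 0, 0.07], [0.015, 0.164, -0.11, -3, 0, 0, 0.066], [0.02, 0.205, -0.138, -5, 0, 0, 0.066], [0.025, 0.245, -0.165, -5, 0, 0, 0.066], [0.03, 0.286, -0.193, -5, 0, 0, 0.066], [0.036, 0.327, -0.22, -5, 0, 0, 0.066], [0.042, 0.355, -0.24, -5, 0, 0, 0.066], [0.042, 0.368, -0.248, -5, 0, 0, 0.066], [0.042, 0.368, -0.248, -5, 0, 0, 0.066], [0.042, 0.368, -0.248, -5, 0, 0, 0.066]]
  ]
}}

```text
time_s: 2.35
position: [0.4799, -0.2186, 0.1809]
tcp_rot: [[0.0, 0.896, 0.443], [-0.001, 0.443, -0.896], [-1.0, -0.0, 0.001]]
force: [-0.3, 0.4, -0.4]
opening: 0.756
```

```bash
python3 -c "
from h import *
c=shot('wrist');cv2.imwrite('pics/w1.png',c['pixels'][:,:,::-1])
print(proj(c,[[.48,-.217,.105],[.48,-.217,0]]))
for r in trace('wrist','spice_1'): print(r['p'],r['at'],onz(c,r['at'],.08))
go([.480,-.217,.067])"
```

```text
[[278.04589031 219.73327971]
 [278.36652855 190.88252706]]
0.98 [221.3, 252.6] [ 0.42899618 -0.19155549  0.08      ]
0.93 [278.6, 207.7] [ 0.48243762 -0.21618713  0.08      ]
0.72 [273.2, 316.9] [ 0.39562298 -0.25408582  0.08      ]
0.69 [165.2, 138.9] [ 0.49214944 -0.11817136  0.08      ]
t 2.45 delta tool [0.1138, 0.0015, -0.0018]
```

View pics/w1.png

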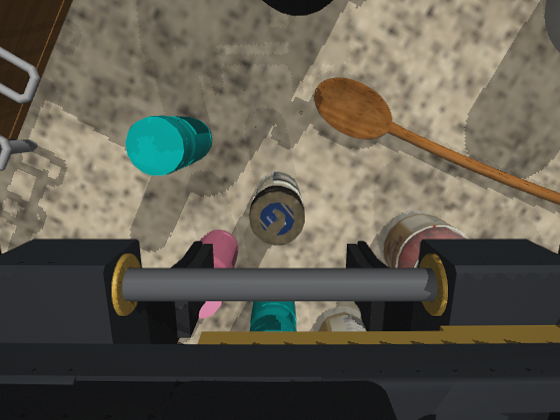

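The wrist view puts the cap centre at (277,218) against a predicted (278,220), so the jar position is right. I'll go down and grip.

Request:
{"fn": "play_rows", "kwargs": {
  "rows": [
    [[0.035, 0.001, -0.001, 0, 0, 0, 0.066], [0.07, 0.001, -0.001, 0, 0, 0, 0.066], [0.1, 0.001, -0.001, 0, 0, 0, 0.066], [0.113, 0.001, -0.001, 0, 0, 0, 0.066], [0.113, 0.001, -0.001, 0, 0, 0, 0.066], [0.113, 0.001, -0.001, 0, 0, 0, 0.02], [0.113, 0.001, -0.001, 0, 0, 0, 0.02], [0.113, 0.001, -0.001, 0, 0, 0, 0.02], [0.113, 0.001, -0.001, 0, 0, 0, 0.02], [0.113, 0.001, -0.001, 0, 0, 0, 0.02]]
  ]
}}

```text
time_s: 3.45
position: [0.4808, -0.2164, 0.0685]
tcp_rot: [[0.001, 0.896, 0.443], [-0.001, 0.443, -0.896], [-1.0, 0.001, 0.002]]
force: [-1.0, 0.6, 4.6]
opening: 0.463
```

```bash
python3 -c "
from h import *
from numpy import *
p=(.4926,.1102,1.4952)
def W(x,y,z):
    c,s=cos(p[2]),sin(p[2]);return [p[0]+c*x-s*y,p[1]+s*x+c*y,z]
print(read_state()['opening'])
print(W(-.025,.041,.085));go([.48,-.217,.25]);go(W(-.025,.041,.25));go(W(-.025,.041,.085))"
```

```text
0.46274697947219373
[np.float64(0.44982898910482766), np.float64(0.08836789916189816), 0.085]
t 3.45 delta tool [-0.1815, -0.0009, 0.0005]
t 3.45 delta tool [-0.1819, 0.1075, -0.2866]
t 3.45 delta tool [-0.0169, 0.1073, -0.2869]
```

Request:
{"fn": "play_rows", "kwargs": {
  "rows": [
    [[-0.02, 0, 0, 0, 0, 0, 0.02], [-0.06, 0, 0, 0, 0, 0, 0.02], [-0.1, 0, 0, 0, 0, 0, 0.02], [-0.14, 0.01, -0.03, 0, 0, 0, 0.02], [-0.175, 0.025, -0.07, 0, 0, 0, 0.02], [-0.18, 0.042, -0.112, 0, 0, 0, 0.02], [-0.18, 0.059, -0.157, 0, 0, 0, 0.02], [-0.18, 0.075, -0.2, 0, 0, 0, 0.02], [-0.18, 0.091, -0.242, 0, 0, 0, 0.02], [-0.18, 0.104, -0.275, 0, 0, 0, 0.02], [-0.18, 0.1075, -0.287, 0, 0, 0, 0.02], [-0.18, 0.1075, -0.287, 0, 0, 0, 0.02]]
  ]
}}

```text
time_s: 4.65
position: [0.4487, 0.09, 0.2475]
tcp_rot: [[-0.001, 0.895, 0.446], [-0.0, 0.446, -0.895], [-1.0, -0.001, -0.0]]
force: [0.2, -0.8, -1.0]
opening: 0.457
```

```bash
python3 -c "
from h import *
for n in ('wrist','top','scene'):
    c=shot(n);cv2.imwrite(f'pics/{n}2.png',c['pixels'][:,:,::-1])
    if n!='wrist': crop(c,140,140,300,300,4,n+'2c.png') if n=='top' else crop(c,150,200,310,350,5,n+'2c.png')
"
```

```text
(no output)
```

View pics/wrist2.png

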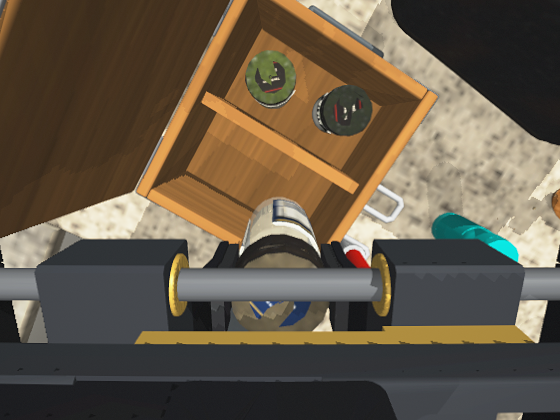

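View pics/top2c.png

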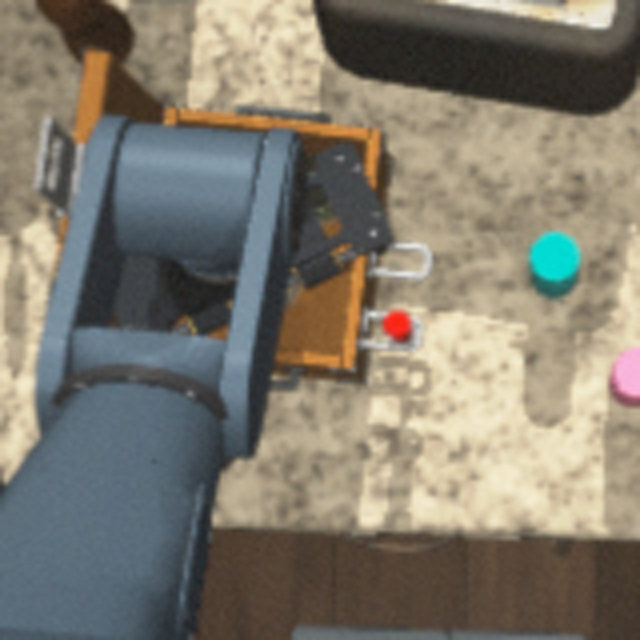

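View pics/scene2c.png

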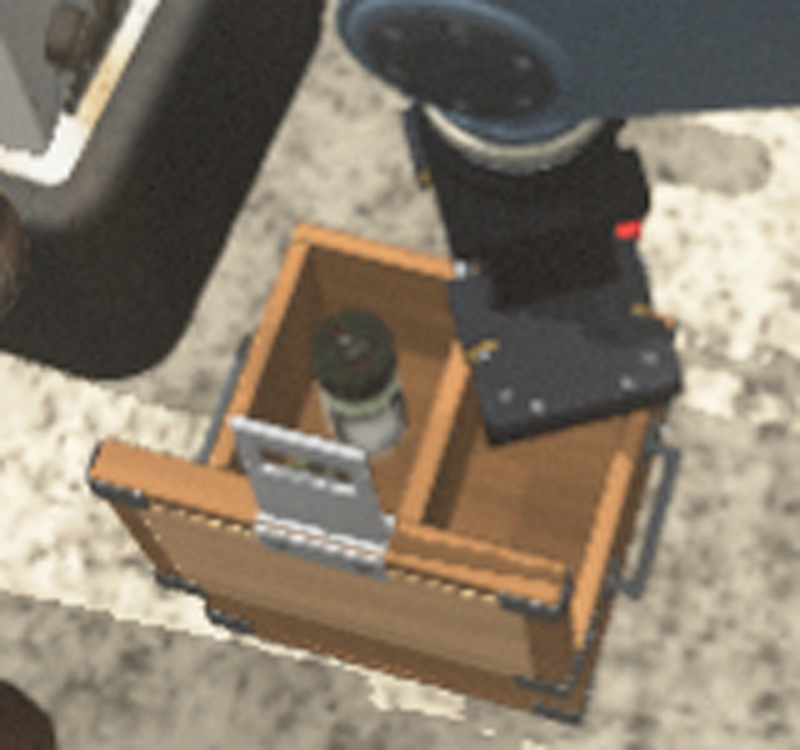

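```bash
cat > chest.py <<'E'
from h import *
p=[.4926,.1102,1.4952]
def W(P,p=p):
    c,s=np.cos(p[2]),np.sin(p[2]);x,y,z=P;return np.array([p[0]+c*x-s*y,p[1]+s*x+c*y,z])
E
python3 -c "
from chest import *
from scipy.optimize import least_squares
c=shot('wrist')
d=[([437,95],[-.085,-.095,.128]),([135,190],[.085,.095,.128]),([355,190],[-.075,0,.128]),([207,98],[.075,0,.128])]
f=lambda q:np.concatenate([proj(c,W(P,q))[0]-u for u,P in d])
print(f(p).reshape(-1,2).round(1)); r=least_squares(f,p);print(r.x,r.fun.round(1))
print(proj(c,[W([-.115,.058,.149]),W([-.132,0,.085])]))
go(W([-.025,.041,.085]))
"
```

```text
[[ -0.7   1.6]
 [ -4.6   4.6]
 [  2.    4.3]
 [-12.9  -1.4]]
[0.49535116 0.10782524 1.48779571] [ 4.   0.9 -1.1  1.8  5.8  3.1 -8.4 -4. ]
[[363.68388995 284.31507503]
 [396.59803554 214.82763358]]
t 4.85 delta tool [0.1625, 0.0003, -0.001]
```

Request:
{"fn": "play_rows", "kwargs": {
  "rows": [
    [[0.03, 0, -0.001, 0, 0, 0, 0.02], [0.06, 0, -0.001, 0, 0, 0, 0.02], [0.09, 0, -0.001, 0, 0, 0, 0.02], [0.12, 0, -0.001, 0, 0, 0, 0.02], [0.145, 0, -0.001, 0, 0, 0, 0.02], [0.158, 0, -0.001, 0, 0, 0, 0.02], [0.16, 0, -0.001, 0, 0, 0, 0.02], [0.162, 0, -0.001, 0, 0, 0, 0.02], [0.162, 0, -0.001, 0, 0, 0, 0.02]]
  ]
}}

```text
time_s: 5.75
position: [0.4498, 0.089, 0.086]
tcp_rot: [[0.001, 0.897, 0.442], [-0.0, 0.442, -0.897], [-1.0, 0.001, 0.001]]
force: [-0.4, -0.4, -0.5]
opening: 0.459
```

Request:
{"fn": "play_rows", "kwargs": {
  "rows": [
    [[0.002, 0, 0, 0, 0, 0, 0.02], [0.003, 0, 0, 0, 0, 0, 0.02], [0.004, 0, 0, 0, 0, 0, 0.02], [0.004, 0, 0, 0, 0, 0, 0.02]]
  ]
}}

```text
time_s: 6.15
position: [0.4495, 0.0897, 0.0825]
tcp_rot: [[0.002, 0.896, 0.443], [-0.0, 0.443, -0.896], [-1.0, 0.001, 0.001]]
force: [-1.3, -0.9, 5.5]
opening: 0.461
```

Request:
{"fn": "play_rows", "kwargs": {
  "rows": [
    [[0.0, 0, 0, 0, 0, 0, 0.058], [0.0, 0, 0, 0, 0, 0, 0.058], [0.0, 0, 0, 0, 0, 0, 0.058], [-0.02, 0, 0, 0, 0, 0, 0.058], [-0.06, 0, 0, 0, 0, 0, 0.058], [-0.1, 0, 0, 0, 0, 0, 0.058], [-0.14, 0, 0, 0, 0, 0, 0.03], [-0.17, 0, 0, 0, 0, 0, 0.0], [-0.17, 0, 0, 0, 0, 0, 0.0]]
  ]
}}

```text
time_s: 7.05
position: [0.4519, 0.0896, 0.2556]
tcp_rot: [[0.01, 0.896, 0.443], [-0.0, 0.443, -0.896], [-1.0, 0.009, 0.005]]
force: [0.3, -1.1, 0.7]
opening: 0.471
```

```bash
python3 -c "
from chest import *
for n in ('wrist','top','scene'):
    c=shot(n);cv2.imwrite(f'pics/{n}3.png',c['pixels'][:,:,::-1])
    if n=='top': 
        for uv in ([100,133],[128,130],[165,130],[230,135]): print(onz(c,uv,.46).round(3),onz(c,uv,.5).round(3))
go(W([-.025,.041,.31]))
"
```

```text
[0.6   0.334 0.46 ] [0.588 0.32  0.5  ]
[0.609 0.263 0.46 ] [0.598 0.252 0.5  ]
[0.612 0.17  0.46 ] [0.6   0.161 0.5  ]
[0.603 0.006 0.46 ] [0.592 0.003 0.5  ]
t 7.2 delta tool [-0.0592, 0.0008, 0.0019]
```

View pics/wrist3.png

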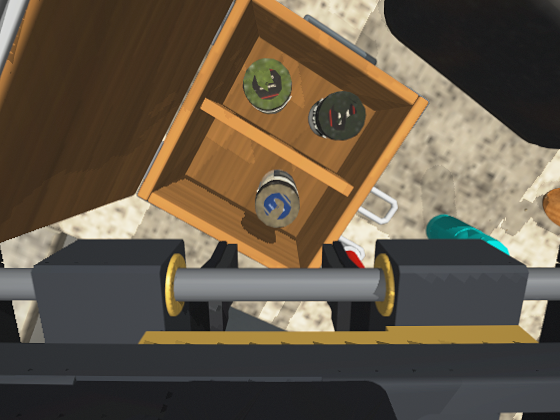

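View pics/scene3.png

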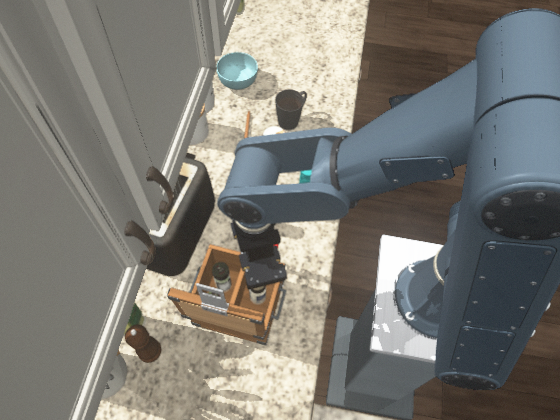

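View pics/top3.png

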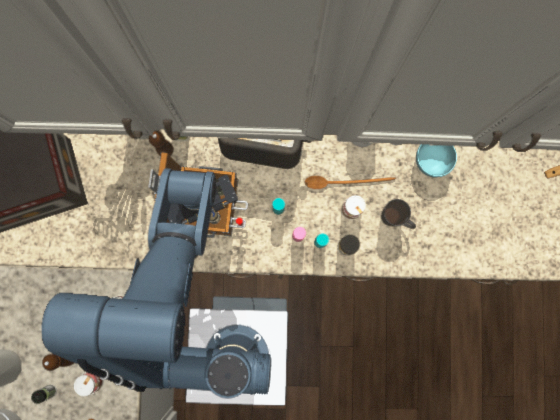

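```bash
python3 -c "
from chest import *
c=shot('wrist');s=read_state()
print('cam in tool',s['tcp_rot'].T@(-c['R'].T@c['t']-s['position']), s['joint_positions'].round(1))
print('z dir in tool',s['tcp_rot'].T@c['R'][2])
print((np.degrees(np.arctan2(*(s['tcp_rot'][:2,2][::-1]))),np.degrees(p[2])))
for P in ([.02,.076,.325],[.145,.076,.325],[.145,.076,.255]): print(W(P));go(W(P))
"
```

```text
cam in tool [-0.16131359  0.06812677 -0.00037816] [ -2.7  15.1 103.2  -0.   61.9  61. ]
z dir in tool [ 9.68728461e-01 -2.48123153e-01  2.64622544e-04]
(np.float64(-63.69969650396639), np.float64(85.6686495279607))
[0.41832755 0.13588273 0.325     ]
t 7.25 delta tool [-0.0746, -0.0062, -0.0546]
[0.42776809 0.26052572 0.325     ]
t 7.25 delta tool [-0.0746, 0.0575, -0.1622]
[0.42776809 0.26052572 0.255     ]
t 7.25 delta tool [-0.0046, 0.0577, -0.1621]
```

```bash
python3 -c "
from chest import *
for P in ([-.06,.06,.30],): print(W(P));go(W(P))
"
```

```text
[0.4282399  0.05490282 0.3       ]
t 7.25 delta tool [-0.0497, -0.0331, 0.0224]
```

Request:
{"fn": "play_rows", "kwargs": {
  "rows": [
    [[-0.03, -0.02, 0.01, 0, 0, 0, 0], [-0.05, -0.033, 0.022, -8, 0, 0, 0], [-0.05, -0.033, 0.022, -16, 0, 0, 0], [-0.05, -0.033, 0.022, -24, 0, 0, 0], [-0.05, -0.033, 0.022, -32, 0, 0, 0], [-0.05, -0.033, 0.022, -40, 0, 0, 0], [-0.05, -0.033, 0.022, -48, 0, 0, 0], [-0.05, -0.033, 0.022, -56, 0, 0, 0], [-0.05, -0.033, 0.022, -64, 0, 0, 0], [-0.05, -0.033, 0.022, -72, 0, 0, 0], [-0.05, -0.033, 0.022, -80, 0, 0, 0], [-0.05, -0.033, 0.022, -88, 0, 0, 0]]
  ]
}}

```text
time_s: 8.45
position: [0.4281, 0.0554, 0.2996]
tcp_rot: [[-0.005, -0.417, 0.909], [0.001, 0.909, 0.417], [-1.0, 0.002, -0.004]]
force: [0.4, 0.7, 0.1]
opening: 0.003
```

Request:
{"fn": "play_rows", "kwargs": {
  "rows": [
    [[0, 0, 0, -8, 0, 0, 0], [0, 0, 0, -16, 0, 0, 0], [0, 0, 0, -24, 0, 0, 0], [0, 0, 0, -32, 0, 0, 0], [0, 0, 0, -40, 0, 0, 0], [0, 0, 0, -48, 0, 0, 0], [-0.01, 0, 0, -56, 0, 0, 0], [-0.02, 0, 0, -61, 0, 0, 0], [-0.025, 0, 0, -61, 0, 0, 0]]
  ]
}}

```text
time_s: 9.35
position: [0.4288, 0.0553, 0.3255]
tcp_rot: [[-0.003, -0.997, 0.082], [0.0, 0.082, 0.997], [-1.0, 0.003, 0.0]]
force: [0.0, -0.1, -0.1]
opening: -0.001
```

```bash
python3 -c "
from chest import *
s=read_state();print(s['position'],s['tcp_rot'].round(3),s['joint_positions'].round(1),s['opening'])
for P in ([-.06,.076,.325],[.145,.076,.325],[.145,.076,.255]): print(W(P));go(W(P))
"
```

```text
[0.42880641 0.05529889 0.32549817] [[-0.003 -0.997  0.082]
 [ 0.     0.082  0.997]
 [-1.     0.003  0.   ]] [ -7.5   7.7  99.7  -0.   72.8 -92.8] -0.000518305325573779
[0.4122856  0.05611121 0.325     ]
t 9.35 delta tool [0.0005, 0.0165, -0.0005]
[0.42776809 0.26052572 0.325     ]
t 9.35 delta tool [0.0006, 0.0179, 0.2044]
[0.42776809 0.26052572 0.255     ]
t 9.35 delta tool [0.0706, 0.0177, 0.2044]
```

Request:
{"fn": "play_rows", "kwargs": {
  "rows": [
    [[0, 0.01, 0.03, 0, 0, 0, 0], [0, 0.017, 0.075, 0, 0, 0, 0], [0, 0.017, 0.12, 0, 0, 0, 0], [0, 0.017, 0.165, 0, 0, 0, 0], [0, 0.017, 0.2, 0, 0, 0, 0], [0.02, 0.017, 0.204, 0, 0, 0, 0], [0.05, 0.017, 0.204, 0, 0, 0, 0], [0.07, 0.017, 0.204, 0, 0, 0, 0], [0.07, 0.017, 0.204, 0, 0, 0, 0]]
  ]
}}

```text
time_s: 10.25
position: [0.4261, 0.2592, 0.2526]
tcp_rot: [[-0.009, -0.996, 0.083], [-0.003, 0.083, 0.997], [-1.0, 0.009, -0.004]]
force: [0.7, 0.0, 0.3]
opening: 0.004
```

```bash
python3 -c "
from chest import *
for n in ('top','scene'):
    c=shot(n); crop(c,130,120,290,260,4,n+'4c.png') if n=='top' else crop(c,130,200,310,350,4,n+'4c.png')
s=read_state();print(s['position'],s['force'])
for a in np.radians([100,95,90,80,70,60,50,40,30,20,10,0]):
    C=[.085-.13*np.cos(a)+.018*np.sin(a)+.015,.076,.128+.13*np.sin(a)+.018*np.cos(a)]
    print(round(np.degrees(a)),np.round(C,3),(s['tcp_rot'].T@(W(C)-s['position'])).round(3))
"
```

```text
[0.42870358 0.25986952 0.25583888] [-0.32344885  0.01408528  0.05277671]
100 [0.14  0.076 0.253] [ 0.003  0.001 -0.004]
95 [0.129 0.076 0.256] [-0.     0.001 -0.015]
90 [0.118 0.076 0.258] [-0.002  0.001 -0.026]
80 [0.095 0.076 0.259] [-0.003  0.001 -0.049]
70 [0.072 0.076 0.256] [-0.     0.    -0.072]
60 [0.051 0.076 0.25 ] [ 0.006  0.    -0.094]
50 [0.03  0.076 0.239] [ 0.017  0.    -0.114]
40 [0.012 0.076 0.225] [ 0.031 -0.    -0.132]
30 [-0.004  0.076  0.209] [ 0.047 -0.    -0.148]
20 [-0.016  0.076  0.189] [ 0.067 -0.    -0.16 ]
10 [-0.025  0.076  0.168] [ 0.088 -0.    -0.169]
0 [-0.03   0.076  0.146] [ 0.11  -0.001 -0.174]
```

View pics/top4c.png

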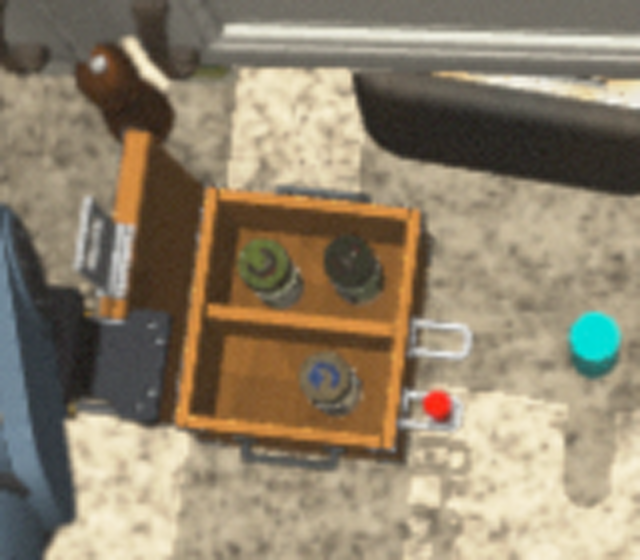

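View pics/scene4c.png

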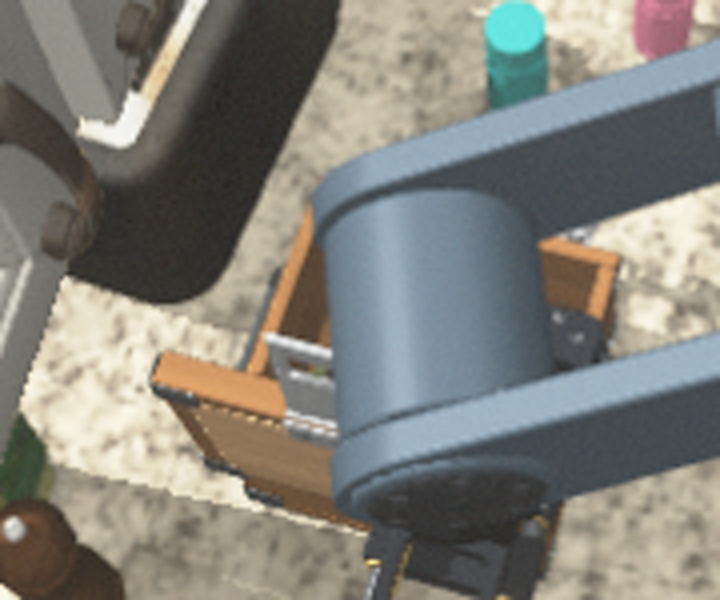

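The top view shows the jar upright in the +y bay (crop 325,380). The gripper is behind the lid, beside the hasp, so I'll push along the arc.

Request:
{"fn": "play_rows", "kwargs": {
  "rows": [
    [[0.0, 0, -0.01, 0, 0, 0, 0], [-0.001, 0, -0.02, 0, 0, 0, 0], [-0.002, 0, -0.03, 0, 0, 0, 0], [-0.003, 0, -0.045, 0, 0, 0, 0], [-0.002, 0, -0.06, 0, 0, 0, 0], [0.0, 0, -0.075, 0, 0, 0, 0], [0.004, 0, -0.09, 0, 0, 0, 0], [0.01, 0, -0.103, 0, 0, 0, 0], [0.017, 0, -0.114, 0, 0, 0, 0], [0.025, 0, -0.124, 0, 0, 0, 0], [0.031, 0, -0.132, 0, 0, 0, 0]]
  ]
}}

```text
time_s: 11.45
position: [0.4181, 0.1273, 0.2249]
tcp_rot: [[-0.0, -0.997, 0.082], [-0.0, 0.082, 0.997], [-1.0, 0.0, -0.0]]
force: [1.0, 1.2, 1.9]
opening: 0.006
```

Request:
{"fn": "play_rows", "kwargs": {
  "rows": [
    [[0.008, 0, -0.008, 0, 0, 0, 0], [0.017, 0, -0.016, 0, 0, 0, 0], [0.027, 0, -0.023, 0, 0, 0, 0], [0.037, 0, -0.028, 0, 0, 0, 0], [0.047, 0, -0.033, 0, 0, 0, 0], [0.057, 0, -0.037, 0, 0, 0, 0], [0.067, 0, -0.04, 0, 0, 0, 0], [0.073, 0, -0.042, 0, 0, 0, 0], [0.075, 0, -0.042, 0, 0, 0, 0]]
  ]
}}

```text
time_s: 12.35
position: [0.4135, 0.0863, 0.1494]
tcp_rot: [[-0.003, -0.997, 0.082], [-0.0, 0.082, 0.997], [-1.0, 0.003, -0.0]]
force: [-0.8, -0.9, 1.1]
opening: 0.005
```

```bash
python3 -c "
from chest import *
for n in ('top','scene'):
    c=shot(n); crop(c,130,120,290,260,4,n+'5c.png') if n=='top' else crop(c,130,200,310,350,4,n+'5c.png')
s=read_state();print(s['position'],s['force'],s['time_s'])
"
```

```text
[0.41403713 0.08653726 0.14999492] [-0.05222055 -0.1285343   0.25006808] 12.45
```

View pics/top5c.png

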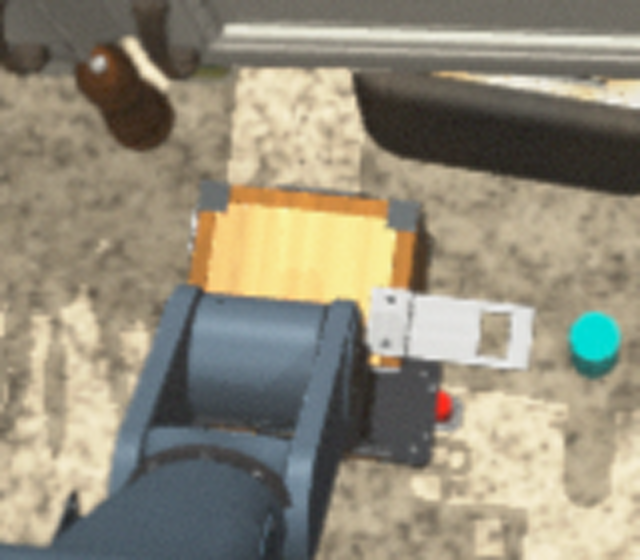

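View pics/scene5c.png

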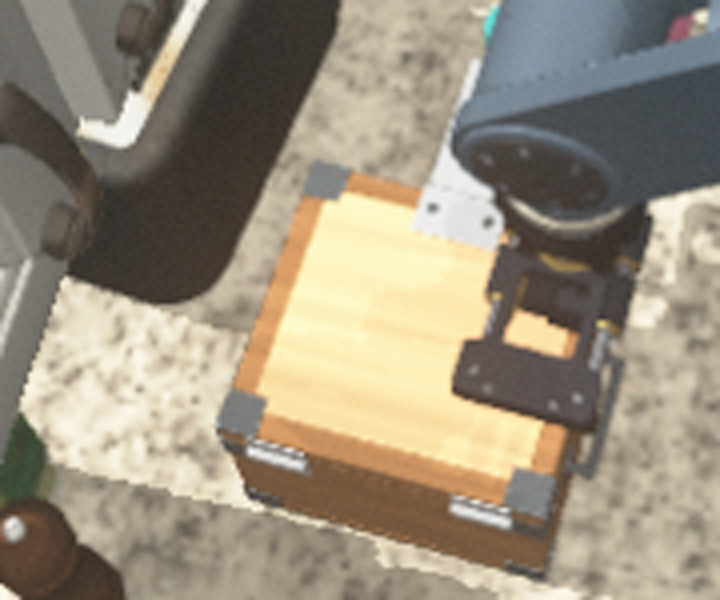

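Request:
{"fn": "play_rows", "kwargs": {
  "rows": [
    [[0.002, 0, 0, 0, 0, 0, 0], [0.004, 0, 0, 0, 0, 0, 0], [0.006, 0, 0, 0, 0, 0, 0], [0.006, 0, 0, 0, 0, 0, 0]]
  ]
}}

```text
time_s: 12.85
position: [0.415, 0.0866, 0.1462]
tcp_rot: [[0.001, -0.997, 0.081], [-0.0, 0.081, 0.997], [-1.0, -0.001, -0.0]]
force: [-2.9, -1.3, 17.0]
opening: 0.003
```

```bash
python3 -c "
from chest import *
s=read_state();print(s['position'],s['force'],s['time_s'])
D=lambda C:(s['tcp_rot'].T@(W(C)-s['position'])).round(3).tolist()
print(D([-.136,0,.19]),D([-.136,0,.15]))
e=.015;r=.031
for h in np.radians([90,75,60,45,30,20,10,0]):
    C=[-.091-r*np.sin(h)-.005*np.cos(h)-e,0,.137-r*np.cos(h)+.005*np.sin(h)];print(np.degrees(h).round(),np.round(C,3),D(C))
"
```

```text
[0.41496786 0.08658708 0.14623765] [-2.9099977  -1.32361762 16.98795011] 12.85
[-0.044, -0.076, -0.106] [-0.004, -0.076, -0.106]
90.0 [-0.137  0.     0.142] [0.004, -0.076, -0.107]
75.0 [-0.137  0.     0.134] [0.013, -0.076, -0.107]
60.0 [-0.135  0.     0.126] [0.021, -0.076, -0.105]
45.0 [-0.131  0.     0.119] [0.028, -0.076, -0.102]
30.0 [-0.126  0.     0.113] [0.034, -0.076, -0.096]
20.0 [-0.121  0.     0.11 ] [0.037, -0.076, -0.091]
10.0 [-0.116  0.     0.107] [0.039, -0.076, -0.086]
0.0 [-0.111  0.     0.106] [0.04, -0.076, -0.081]
```

Request:
{"fn": "play_rows", "kwargs": {
  "rows": [
    [[-0.02, 0, 0, 0, 0, 0, 0], [-0.045, 0, 0, 0, 0, 0, 0], [-0.045, -0.025, -0.035, 0, 0, 0, 0], [-0.045, -0.05, -0.07, 0, 0, 0, 0], [-0.045, -0.076, -0.106, 0, 0, 0, 0], [-0.045, -0.076, -0.106, 0, 0, 0, 0]]
  ]
}}

```text
time_s: 13.45
position: [0.4867, -0.0299, 0.1903]
tcp_rot: [[0.007, -0.996, 0.086], [-0.003, 0.086, 0.996], [-1.0, -0.007, -0.003]]
force: [0.1, 0.8, 0.0]
opening: 0.006
```

```bash
python3 -c "
from chest import *
for n in ('top','scene'):
    c=shot(n); crop(c,170,150,270,240,6,n+'6c.png') if n=='top' else crop(c,170,200,310,330,5,n+'6c.png')
    print(n,proj(c,[W([-.117,.025,.142]),W([-.117,-.025,.142]),W([-.182,.025,.142])]))
s=read_state();print(s['position'],s['force'],s['time_s'])
"
```

```text
top [[239.98968665 210.04710587]
 [241.83440924 194.05738203]
 [261.07114073 212.25075448]]
scene [[260.58794636 240.67287999]
 [240.7115446  235.63341185]
 [267.85351714 217.77593684]]
[ 0.48175597 -0.02579575  0.18931925] [-0.78490842  0.01609234 -0.22048195] 13.55
```

View pics/top6c.png

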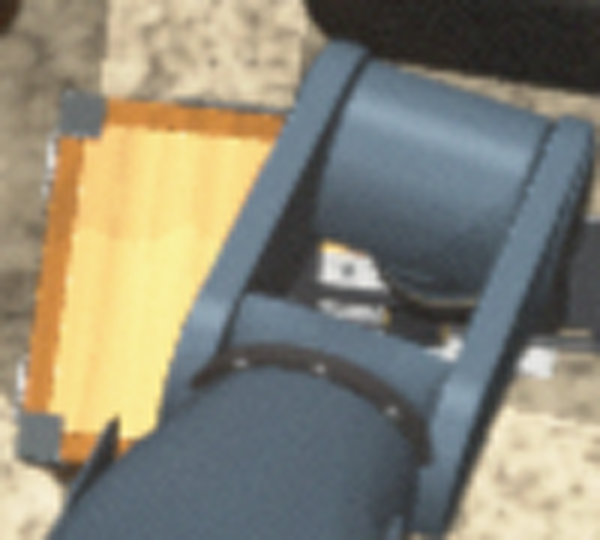

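View pics/scene6c.png

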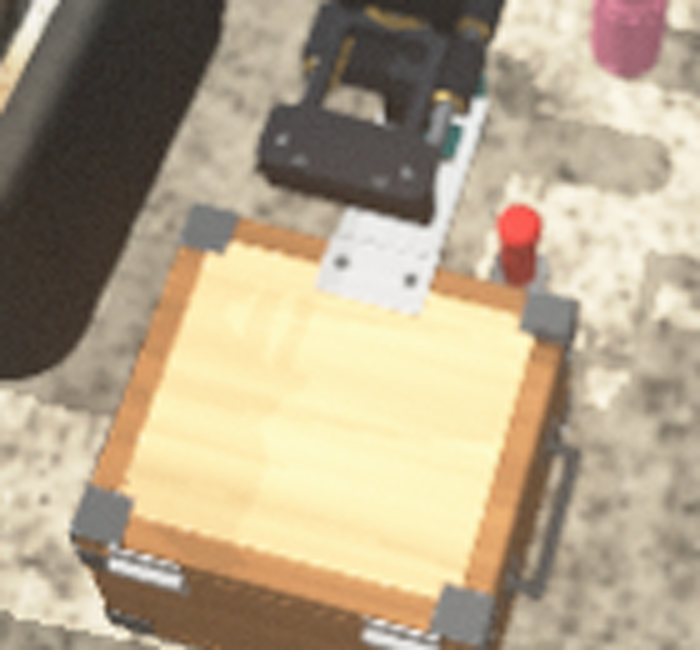

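Request:
{"fn": "play_rows", "kwargs": {
  "rows": [
    [[0.025, 0, 0, 0, 0, 0, 0], [0.044, 0, 0, 0, 0, 0, 0], [0.05, 0, 0.0, 0, 0, 0, 0], [0.056, 0, 0.0, 0, 0, 0, 0], [0.063, 0, 0.001, 0, 0, 0, 0], [0.07, 0, 0.005, 0, 0, 0, 0], [0.076, 0, 0.01, 0, 0, 0, 0], [0.079, 0, 0.015, 0, 0, 0, 0], [0.082, 0, 0.02, 0, 0, 0, 0], [0.083, 0, 0.025, 0, 0, 0, 0]]
  ]
}}

```text
time_s: 14.55
position: [0.4839, -0.0001, 0.1063]
tcp_rot: [[-0.0, -0.997, 0.082], [-0.0, 0.082, 0.997], [-1.0, 0.0, -0.0]]
force: [0.3, -2.4, -0.2]
opening: 0.0
```

```bash
python3 -c "
from chest import *
for n in ('scene','top','wrist'):
    c=shot(n); crop(c,170,200,310,330,5,n+'7c.png') if n=='scene' else cv2.imwrite(f'pics/{n}7.png',c['pixels'][:,:,::-1])
s=read_state();print(s['position'],s['force'],s['time_s'])
d=s['position'][:2]-p[:2];c,q=np.cos(p[2]),np.sin(p[2]);print('chest xy',c*d[0]+q*d[1],-q*d[0]+c*d[1])
"
```

```text
[4.83794983e-01 3.56175907e-04 1.06552322e-01] [ 0.47433725 -0.56654163 -0.16937005] 14.7
chest xy -0.11019509866539404 0.0004839865512153898
```

View pics/scene7c.png

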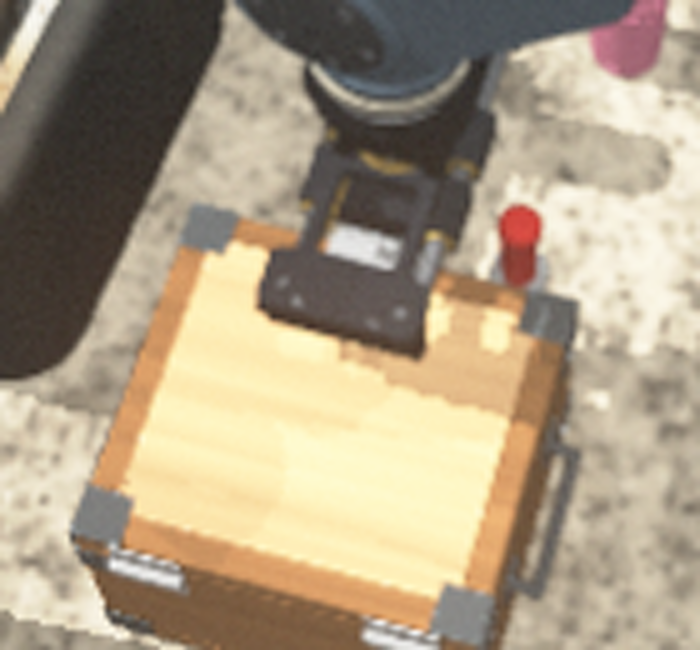

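View pics/wrist7.png

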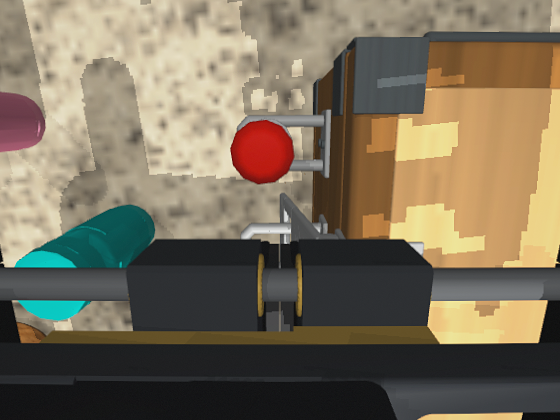

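The wrist view shows the hasp plate edge at (290,215) still slanting out from the front, so I'll press further.

Request:
{"fn": "play_rows", "kwargs": {
  "rows": [
    [[0, 0, 0.002, 0, 0, 0, 0], [0, 0, 0.004, 0, 0, 0, 0], [0, 0, 0.006, 0, 0, 0, 0], [0, 0, 0.006, 0, 0, 0, 0]]
  ]
}}

```text
time_s: 15.1
position: [0.4842, 0.003, 0.1066]
tcp_rot: [[-0.001, -0.997, 0.079], [-0.005, 0.079, 0.997], [-1.0, 0.0, -0.005]]
force: [-2.9, -13.1, -0.1]
opening: 0.003
```

```bash
python3 -c "
from chest import *
c=shot('wrist'); crop(c,200,60,360,260,3,'w8c.png')
s=read_state();print(s['position'],s['force'],s['time_s'])
d=s['position'][:2]-p[:2];c,q=np.cos(p[2]),np.sin(p[2]);print('chest xy',c*d[0]+q*d[1],-q*d[0]+c*d[1])
"
```

```text
[0.48421017 0.00302662 0.10661936] [ -2.25369812 -13.0577115   -0.45401442] 15.15
chest xy -0.10750092070553585 0.00027167151476984765
```

View pics/w8c.png

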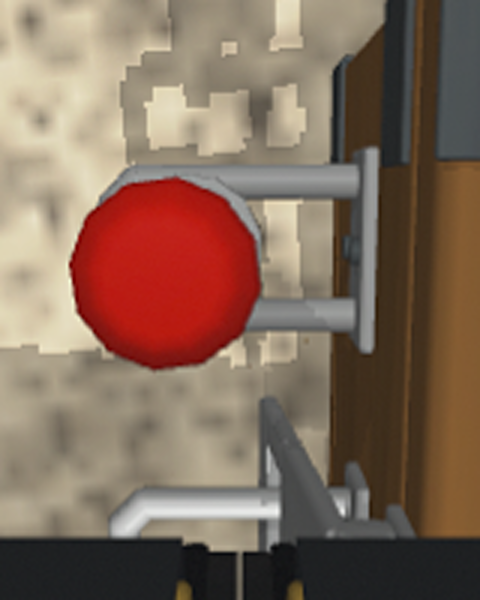

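```bash
python3 -c "
from chest import *
c=shot('wrist')
for h in np.radians([0,5,10,15,20,30]):
    P=lambda r,o:W([-.091-r*np.sin(h)-o*np.cos(h),.025,.137-r*np.cos(h)+o*np.sin(h)])
    print(np.degrees(h).round(),((proj(c,[P(.091,.005),P(.091,.001),P(.04,.005)])-[200,60])*3).round(0).tolist())
print(((proj(c,[W([-.115,.058,.149]),W([-.085,.085,.085]),W([-.132,.058,.085]),W([-.085,.058,.085])])-[200,60])*3).round())
"
```

```text
0.0 [[290.0, 391.0], [308.0, 391.0], [303.0, 449.0]]
5.0 [[253.0, 392.0], [271.0, 391.0], [282.0, 450.0]]
10.0 [[216.0, 393.0], [235.0, 393.0], [262.0, 451.0]]
15.0 [[180.0, 395.0], [198.0, 394.0], [242.0, 453.0]]
20.0 [[143.0, 398.0], [162.0, 397.0], [223.0, 455.0]]
30.0 [[70.0, 405.0], [89.0, 403.0], [185.0, 461.0]]
[[162. 277.]
 [370.  78.]
 [ 91. 245.]
 [365. 245.]]
```

Request:
{"fn": "play_rows", "kwargs": {
  "rows": [
    [[0, 0, 0.003, 0, 0, 0, 0], [0, 0, 0.006, 0, 0, 0, 0], [0, 0, 0.006, 0, 0, 0, 0]]
  ]
}}

```text
time_s: 15.5
position: [0.4844, 0.0033, 0.1067]
tcp_rot: [[-0.002, -0.997, 0.074], [-0.014, 0.074, 0.997], [-1.0, 0.001, -0.014]]
force: [-7.8, -35.2, -1.0]
opening: 0.005
```

```bash
python3 -c "
from chest import *
c=shot('wrist'); crop(c,200,60,360,260,3,'w9c.png')
s=read_state();print(s['position'],s['force'],s['time_s'])
d=s['position'][:2]-p[:2];c_,q=np.cos(p[2]),np.sin(p[2]);print('chest xy',c_*d[0]+q*d[1],-q*d[0]+c_*d[1])
for h in np.radians([0,2,5]):
    P=lambda r,o:W([-.091-r*np.sin(h)-o*np.cos(h),.025,.137-r*np.cos(h)+o*np.sin(h)])
    print(np.degrees(h).round(),((proj(c,[P(.091,.005),P(.091,.001),P(.04,.005)])-[200,60])*3).round(0).tolist())
print(((proj(c,[W([-.115,.058,.149]),W([-.085,.085,.085]),W([-.132,.058,.085]),W([-.085,.058,.085])])-[200,60])*3).round())
"
```

```text
[0.48434264 0.00333948 0.10673205] [ -6.60118242 -35.67604407  -0.9151908 ] 15.55
chest xy -0.10717895009404198 0.00016320997541832867
0.0 [[291.0, 391.0], [310.0, 391.0], [302.0, 449.0]]
2.0 [[277.0, 391.0], [295.0, 391.0], [294.0, 449.0]]
5.0 [[255.0, 392.0], [273.0, 391.0], [282.0, 449.0]]
[[159. 274.]
 [372.  79.]
 [ 93. 244.]
 [367. 245.]]
```

View pics/w9c.png

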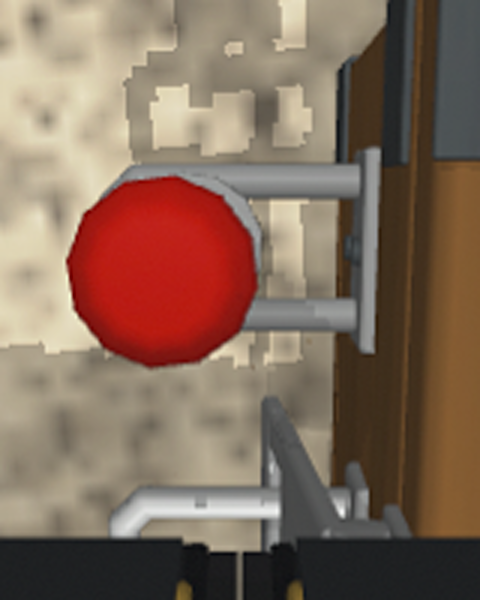

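35 N didn't move it, and the image slope suggests it is about 5° short. The finger above the tip is probably bearing on the hinge barrel. I'll back off, tilt the tip toward the chest and press with the tip itself.

Request:
{"fn": "play_rows", "kwargs": {
  "rows": [
    [[0, 0, -0.012, 0, 0, 0, 0], [0, 0, -0.027, 0, -8, 0, 0], [0, 0, -0.027, 0, -15, 0, 0], [0.002, 0, -0.025, 0, -15, 0, 0], [0.002, 0, -0.018, 0, -15, 0, 0], [0.002, 0, -0.012, 0, -15, 0, 0], [0.002, 0, -0.009, 0, -15, 0, 0], [0.002, 0, -0.009, 0, -15, 0, 0]]
  ]
}}

```text
time_s: 16.35
position: [0.4837, 0.0047, 0.1047]
tcp_rot: [[0.02, -0.997, 0.076], [0.258, 0.078, 0.963], [-0.966, 0.0, 0.258]]
force: [-0.6, 0.7, 0.2]
opening: 0.007
```

Request:
{"fn": "play_rows", "kwargs": {
  "rows": [
    [[0.0005, 0, 0.002, 0, 0, 0, 0], [0.001, 0, 0.004, 0, 0, 0, 0], [0.0015, 0, 0.006, 0, 0, 0, 0], [0.0015, 0, 0.006, 0, 0, 0, 0]]
  ]
}}

```text
time_s: 16.75
position: [0.4843, 0.0064, 0.1045]
tcp_rot: [[0.021, -0.997, 0.076], [0.252, 0.078, 0.964], [-0.967, -0.001, 0.253]]
force: [-4.7, -9.7, 1.4]
opening: 0.008
```

```bash
python3 -c "
from chest import *
c=shot('wrist'); cv2.imwrite('pics/w10.png',c['pixels'][:,:,::-1])
s=read_state();print(s['position'],s['force'],s['time_s'])
d=s['position'][:2]-p[:2];c_,q=np.cos(p[2]),np.sin(p[2]);print('chest xy',c_*d[0]+q*d[1],-q*d[0]+c_*d[1])
for h in np.radians([0,2,5]):
    P=lambda r,o:W([-.091-r*np.sin(h)-o*np.cos(h),.025,.137-r*np.cos(h)+o*np.sin(h)])
    print(np.degrees(h).round(),((proj(c,[P(.091,.005),P(.091,.001),P(.04,.005)]))).round(0).tolist())
print(((proj(c,[W([-.115,.058,.149]),W([-.085,.085,.085]),W([-.132,.058,.085]),W([-.085,.058,.085])]))).round())
"
```

```text
[0.48429126 0.00640749 0.10450027] [ -4.50890354 -10.97413132   1.62185237] 16.8
chest xy -0.10412358286636494 0.0004461520354002678
0.0 [[268.0, 191.0], [274.0, 191.0], [291.0, 210.0]]
2.0 [[263.0, 191.0], [269.0, 191.0], [288.0, 210.0]]
5.0 [[256.0, 192.0], [262.0, 192.0], [284.0, 211.0]]
[[281. 154.]
 [306.  87.]
 [213. 143.]
 [305. 142.]]
```

View pics/w10.png

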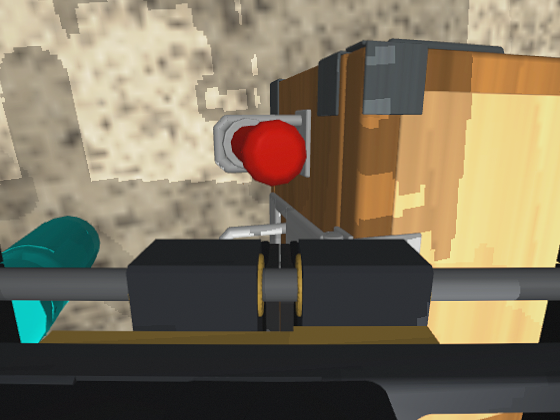

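The hasp tip is now at (271,193), which matches the flat prediction of 268 to 274. I'll press a little harder, then back off.

Request:
{"fn": "play_rows", "kwargs": {
  "rows": [
    [[0.0005, 0, 0.002, 0, 0, 0, 0], [0.001, 0, 0.004, 0, 0, 0, 0], [0.001, 0, 0.004, 0, 0, 0, 0]]
  ]
}}

```text
time_s: 17.1
position: [0.4845, 0.0068, 0.1045]
tcp_rot: [[0.021, -0.997, 0.072], [0.245, 0.075, 0.966], [-0.969, -0.002, 0.246]]
force: [-9.2, -23.1, 4.7]
opening: 0.005
```

Request:
{"fn": "play_rows", "kwargs": {
  "rows": [
    [[-0.003, 0, -0.012, 0, 0, 0, 0], [-0.01, 0, -0.03, 0, 6, 0, 0], [-0.025, 0, -0.038, 0, 14, 0, 0.01], [-0.06, 0, -0.05, 0, 15, 0, 0.02], [-0.1, 0, -0.06, 0, 15, 0, 0.03], [-0.1, 0, -0.06, 0, 15, 0, 0.04], [-0.1, 0, -0.06, 0, 15, 0, 0.05]]
  ]
}}

```text
time_s: 17.8
position: [0.4785, -0.0706, 0.1865]
tcp_rot: [[0.002, -0.997, 0.083], [0.0, 0.083, 0.997], [-1.0, -0.002, 0.0]]
force: [-0.2, 0.0, -0.2]
opening: 0.373
```

```bash
python3 -c "
from chest import *
c=shot('wrist'); cv2.imwrite('pics/w11.png',c['pixels'][:,:,::-1])
for n in ('top','scene'):
    c=shot(n); crop(c,170,150,270,240,6,n+'11c.png') if n=='top' else crop(c,170,200,310,330,5,n+'11c.png')
s=read_state();print(s['position'],s['tcp_rot'].round(3),s['joint_positions'],s['time_s'])
go(W([-.115,.058,.22]));go(W([-.115,.058,.106]))
"
```

```text
[ 0.47693858 -0.06978374  0.18463421] [[-0.003 -0.997  0.082]
 [ 0.002  0.082  0.997]
 [-1.     0.003  0.001]] [-2.16554082e+01  2.26014424e+01  1.04420170e+02  3.35479892e-02
  5.31633972e+01 -1.06975056e+02] 17.95
t 17.95 delta tool [-0.0351, 0.0565, 0.0653]
t 17.95 delta tool [0.0789, 0.0562, 0.0652]
```

View pics/w11.png

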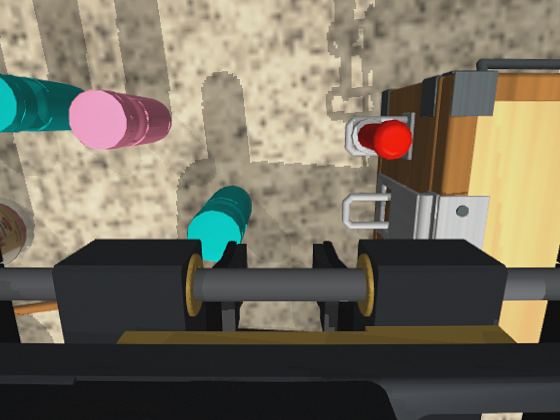

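View pics/scene11c.png

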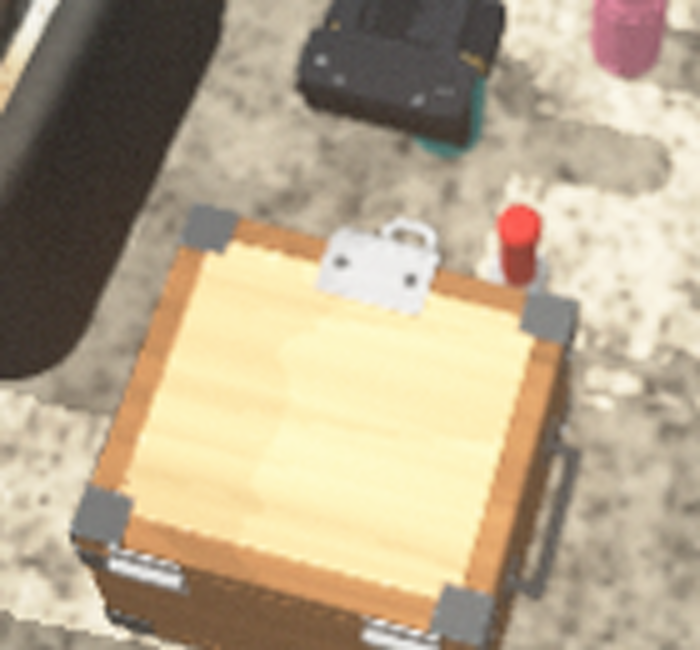

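The hasp is flat, with the staple standing through its slot (wrist 365,210). Next I'll turn the jaws to chest y over the pin.

Request:
{"fn": "play_rows", "kwargs": {
  "rows": [
    [[-0.02, 0, 0, 8, 0, 0, 0.045], [-0.045, 0, 0.0, 16, 0, 0, 0.045], [-0.045, 0, 0.01, 24, 0, 0, 0.045], [-0.045, 0, 0.02, 32, 0, 0, 0.045], [-0.045, 0.005, 0.03, 40, 0, 0, 0.045], [-0.045, 0.01, 0.04, 48, 0, 0, 0.045], [-0.045, 0.015, 0.05, 56, 0, 0, 0.045], [-0.045, 0.02, 0.06, 64, 0, 0, 0.045], [-0.045, 0.028, 0.065, 72, 0, 0, 0.045], [-0.045, 0.028, 0.065, 80, 0, 0, 0.045], [-0.045, 0.028, 0.065, 88, 0, 0, 0.045], [-0.045, 0.028, 0.065, 90, 0, 0, 0.045]]
  ]
}}

```text
time_s: 19.15
position: [0.4545, -0.0028, 0.2294]
tcp_rot: [[-0.003, 0.084, 0.996], [0.001, 0.996, -0.084], [-1.0, 0.001, -0.003]]
force: [0.1, -0.2, -0.2]
opening: 0.515
```

Request:
{"fn": "play_rows", "kwargs": {
  "rows": [
    [[0, 0, 0, 0, 0, 0, 0.04], [0, 0, 0, 0, 0, 0, 0.04], [0, 0, 0, 0, 0, 0, 0.04]]
  ]
}}

```text
time_s: 19.45
position: [0.4552, -0.0034, 0.2303]
tcp_rot: [[-0.001, 0.081, 0.997], [0.0, 0.997, -0.081], [-1.0, 0.0, -0.001]]
force: [0.1, 0.9, -0.5]
opening: 0.462
```

```bash
python3 -c "
from chest import *
c=shot('wrist'); cv2.imwrite('pics/w12.png',c['pixels'][:,:,::-1]);crop(c,160,60,400,250,3,'w12c.png')
s=read_state();print(s['position'],s['tcp_rot'].round(3),s['time_s'],s['opening'])
print(proj(c,[W(P) for P in ([-.115,.058,.149],[-.132,.0115,.085],[-.132,-.0115,.085],[-.096,.0115,.085],[-.132,.0695,.085],[-.132,.0465,.085],[-.085,.095,.146],[-.085,-.095,.146])]).round(1).tolist())
for r in trace('wrist','pin'): print(r['p'],r['at'])
"
```

```text
[ 0.4552537  -0.00344082  0.2303912 ] [[-0.001  0.081  0.997]
 [ 0.     0.997 -0.081]
 [-1.     0.    -0.001]] 19.5 0.46118367949745975
[[238.9, 218.1], [298.8, 217.1], [324.1, 216.9], [299.1, 177.8], [235.0, 217.3], [260.3, 217.2], [185.8, 176.3], [454.0, 175.2]]
0.83 [239.5, 208.7]
0.66 [321.0, 89.1]
```

View pics/w12.png

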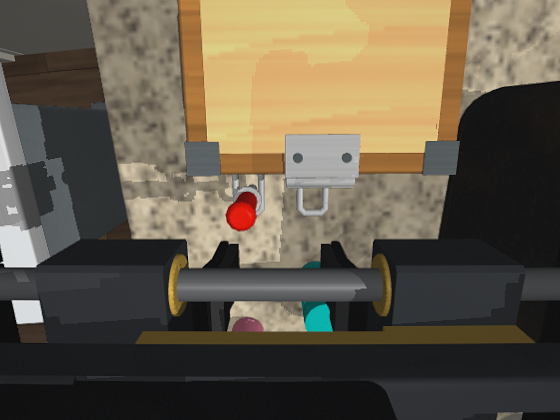

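View pics/w12c.png

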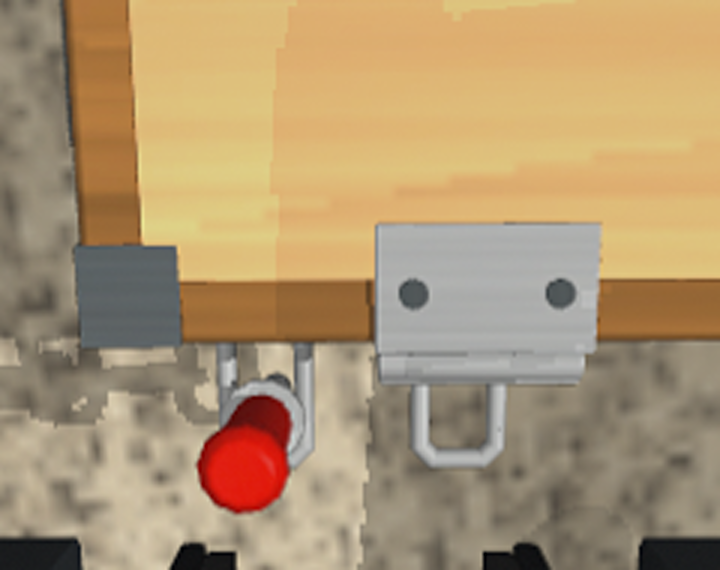

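```bash
sed -i 's/^p=.*/p=[.4939,.1115,1.4952]/' chest.py; python3 -c "
from chest import *
go(W([-.115,.058,.230]));go(W([-.115,.058,.106]))
"
```

```text
t 19.55 delta tool [0.0006, 0.0024, -0.0283]
t 19.55 delta tool [0.1246, 0.0024, -0.0282]
```

Request:
{"fn": "play_rows", "kwargs": {
  "rows": [
    [[0, 0.002, -0.015, 0, 0, 0, 0.04], [0, 0.0024, -0.0282, 0, 0, 0, 0.04], [0.02, 0.0024, -0.0282, 0, 0, 0, 0.04], [0.04, 0.0024, -0.0282, 0, 0, 0, 0.04], [0.06, 0.0024, -0.0282, 0, 0, 0, 0.04], [0.06, 0.0024, -0.0282, 0, 0, 0, 0.04]]
  ]
}}

```text
time_s: 20.15
position: [0.4253, 0.0016, 0.1692]
tcp_rot: [[-0.005, 0.082, 0.997], [0.001, 0.997, -0.082], [-1.0, 0.001, -0.006]]
force: [-0.0, 0.6, 0.4]
opening: 0.462
```

```bash
python3 -c "
from chest import *
c=shot('wrist'); cv2.imwrite('pics/w13.png',c['pixels'][:,:,::-1])
s=read_state();print(s['position'],s['time_s'],s['opening'])
print(proj(c,[W([-.115,.058,.149]),s['position']]))
"
```

```text
[0.42634793 0.00135813 0.1701995 ] 20.2 0.460221517599243
[[283.37882439 249.78739442]
 [281.47248074 264.95179138]]
```

View pics/w13.png

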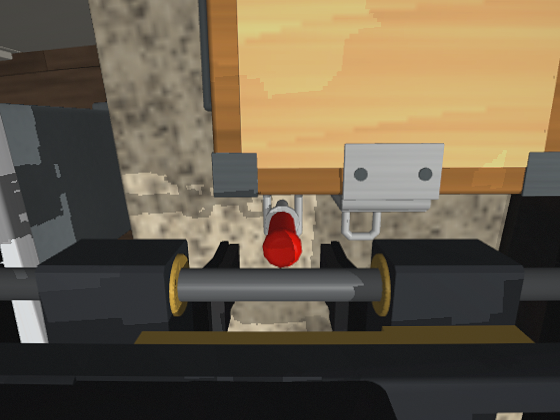

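The knob is at (282,249) and centred between the fingers, so I'll go down and grip.

Request:
{"fn": "play_rows", "kwargs": {
  "rows": [
    [[0.02, 0, 0, 0, 0, 0, 0.04], [0.045, 0, 0, 0, 0, 0, 0.04], [0.06, 0, 0, 0, 0, 0, 0.04], [0.064, 0, 0, 0, 0, 0, 0.04], [0.064, 0, 0, 0, 0, 0, 0.04], [0.064, 0, 0, 0, 0, 0, 0.0], [0.064, 0, 0, 0, 0, 0, 0.0], [0.064, 0, 0, 0, 0, 0, 0.0], [0.064, 0, 0, 0, 0, 0, 0.0], [0.064, 0, 0, 0, 0, 0, 0.0]]
  ]
}}

```text
time_s: 21.2
position: [0.4278, 0.0011, 0.1072]
tcp_rot: [[0.001, 0.082, 0.997], [-0.0, 0.997, -0.082], [-1.0, -0.0, 0.001]]
force: [-0.8, 0.1, 3.5]
opening: 0.232
```

Request:
{"fn": "play_rows", "kwargs": {
  "rows": [
    [[-0.01, 0, 0, 0, 0, 0, 0], [-0.025, 0, 0, 0, 0, 0, 0], [-0.045, 0, 0, 0, 0, 0, 0], [-0.062, 0, 0, 0, 0, 0, 0], [-0.068, 0, 0, 0, 0, 0, 0], [-0.068, 0, 0.015, 0, 0, 0, 0], [-0.068, 0, 0.035, 0, 0, 0, 0], [-0.068, 0, 0.05, 0, 0, 0, 0], [-0.068, 0.0004, 0.058, 0, 0, 0, 0], [-0.068, 0.0004, 0.058, 0, 0, 0, 0], [-0.068, 0.0004, 0.058, 0, 0, 0, 0]]
  ]
}}

```text
time_s: 22.3
position: [0.4842, -0.0029, 0.1743]
tcp_rot: [[-0.002, 0.082, 0.997], [0.001, 0.997, -0.082], [-1.0, 0.0, -0.002]]
force: [-1.1, 0.2, -1.0]
opening: 0.234
```

```bash
python3 -c "
from chest import *
c=shot('wrist'); cv2.imwrite('pics/w14.png',c['pixels'][:,:,::-1]);crop(c,200,130,400,260,4,'w14c.png')
s=read_state();print(s['position'],s['time_s'],s['opening'],s['force'])
dz=s['position'][2]-.1072
P=W([-.115,0,.085])
print('expected TCP xy',P[:2])
print(proj(c,[W([-.115,0,.149+dz]),W([-.115,0,.085+dz]),W([-.115,0,.030+dz]),W([-.115,0,.085]),W([-.132,.0145,.085]),W([-.132,-.0145,.085])]).round(1).tolist())
t=shot('top');crop(t,200,170,280,240,8,'top14c.png')
for n in('scene',):
  q=shot(n);crop(q,200,200,300,280,7,'scene14c.png')
"
```

```text
[ 0.48399761 -0.00291864  0.17437933] 22.35 0.23007204802248846 [ 0.22523271 -0.13795712 -0.88506744]
expected TCP xy [ 0.4852147  -0.00317156]
[[281.7, 307.8], [281.3, 248.4], [281.1, 221.1], [281.1, 216.6], [262.0, 238.4], [300.4, 238.2]]
```

View pics/w14c.png

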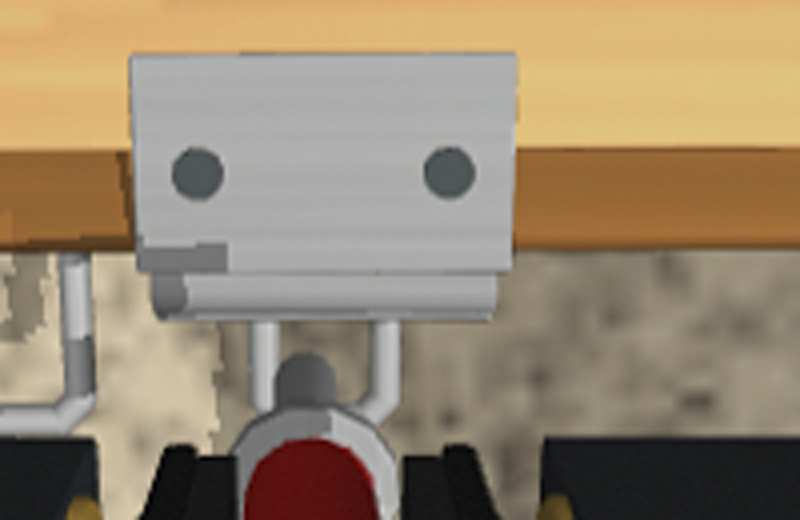

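View pics/scene14c.png

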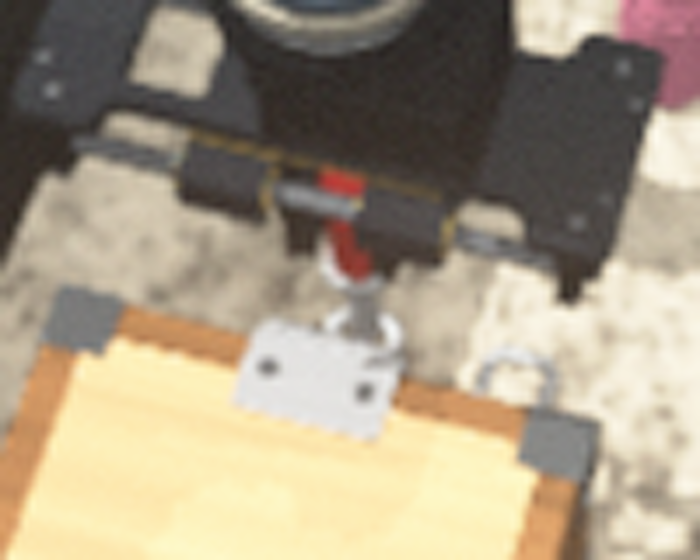

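The pin tip is about 3 mm left of the staple's centre (crop x 306 against 325). I'll shift 2.5 mm along tool z and look again, part way down.

Request:
{"fn": "play_rows", "kwargs": {
  "rows": [
    [[0, 0, 0.0025, 0, 0, 0, 0], [0, 0, 0.0025, 0, 0, 0, 0], [0.005, 0, 0.0025, 0, 0, 0, 0], [0.008, 0, 0.0025, 0, 0, 0, 0], [0.008, 0, 0.0025, 0, 0, 0, 0]]
  ]
}}

```text
time_s: 22.95
position: [0.4873, -0.0033, 0.1661]
tcp_rot: [[-0.002, 0.082, 0.997], [0.0, 0.997, -0.082], [-1.0, 0.0, -0.002]]
force: [-0.1, 0.0, -1.5]
opening: 0.228
```

```bash
python3 -c "
from chest import *
c=shot('wrist');crop(c,200,130,400,260,4,'w15c.png')
s=read_state();print(s['position'],s['time_s'],s['opening'],s['force'])
"
```

```text
[ 0.48749588 -0.00336898  0.1663616 ] 23.0 0.2298371371363041 [ 0.33581425  0.58328675 -1.39580253]
```

View pics/w15c.png

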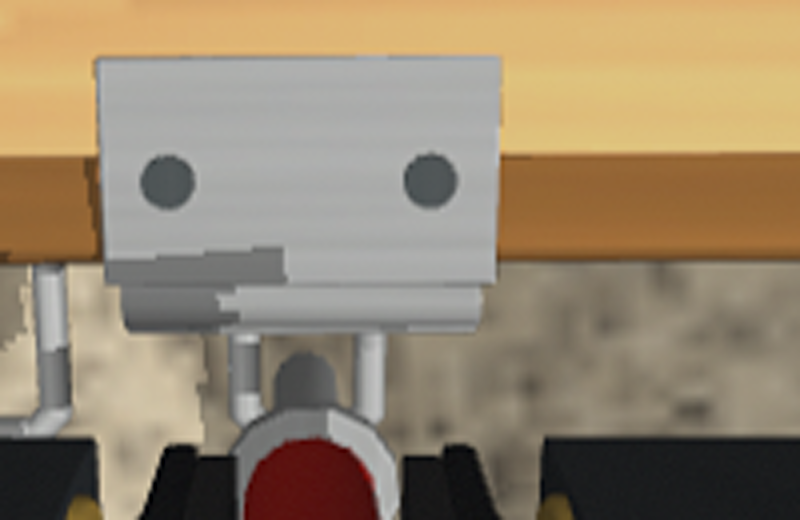

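Request:
{"fn": "play_rows", "kwargs": {
  "rows": [
    [[0.01, 0, -0.0003, 0, 0, 0, 0], [0.02, 0, -0.0005, 0, 0, 0, 0], [0.03, 0, -0.0008, 0, 0, 0, 0], [0.04, 0, -0.001, 0, 0, 0, 0], [0.048, 0, -0.001, 0, 0, 0, 0], [0.053, 0, -0.001, 0, 0, 0, 0], [0.053, 0, -0.001, 0, 0, 0, 0]]
  ]
}}

```text
time_s: 23.7
position: [0.4864, -0.0033, 0.1129]
tcp_rot: [[-0.002, 0.082, 0.997], [0.0, 0.997, -0.082], [-1.0, 0.0, -0.002]]
force: [-0.2, -0.1, -1.1]
opening: 0.232
```

```bash
python3 -c "
from chest import *
c=shot('wrist');crop(c,200,130,400,260,4,'w16c.png')
s=read_state();print(s['position'],s['time_s'],s['opening'],s['force'])
c=shot('scene');crop(c,200,200,300,280,7,'scene16c.png')
"
```

```text
[ 0.4867737  -0.00333254  0.11341786] 23.75 0.23165177190258057 [ 1.0264028   0.36575948 -1.4677536 ]
```

View pics/w16c.png

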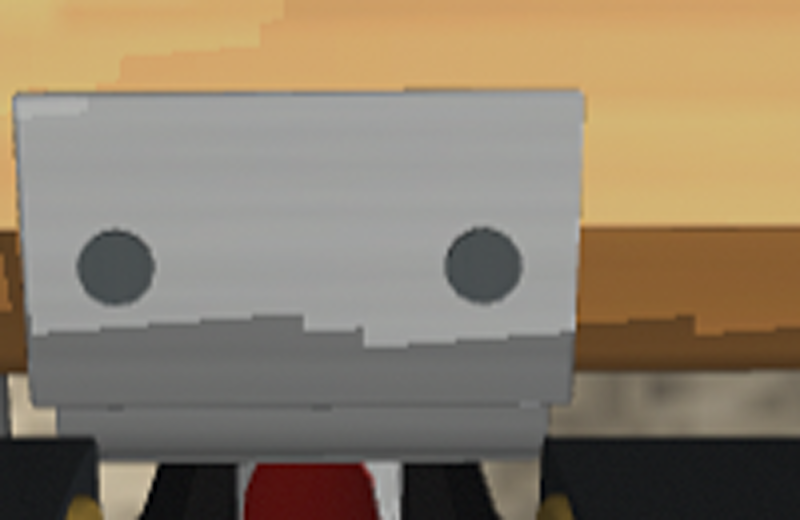

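No side force, so the shank is inside the staple. I'll lower the last 6 mm gently.

Request:
{"fn": "play_rows", "kwargs": {
  "rows": [
    [[0.002, 0, 0, 0, 0, 0, 0], [0.004, 0, 0, 0, 0, 0, 0], [0.006, 0, 0, 0, 0, 0, 0], [0.0075, 0, 0, 0, 0, 0, 0], [0.0075, 0, 0, 0, 0, 0, 0]]
  ]
}}

```text
time_s: 24.3
position: [0.4871, -0.0034, 0.1072]
tcp_rot: [[0.001, 0.082, 0.997], [-0.0, 0.997, -0.082], [-1.0, -0.0, 0.001]]
force: [-2.3, -0.1, 7.7]
opening: 0.237
```

Request:
{"fn": "play_rows", "kwargs": {
  "rows": [
    [[0.0065, 0, 0, 0, 0, 0, 0.04], [0.0065, 0, 0, 0, 0, 0, 0.04], [0.0065, 0, 0, 0, 0, 0, 0.04], [0.0, 0, 0, 0, 0, 0, 0.04], [-0.02, 0, 0, 0, 0, 0, 0.04], [-0.05, 0, 0, 0, 0, 0, 0.04], [-0.07, 0, 0, 0, 0, 0, 0.04], [-0.07, -0.04, 0, 0, 0, 0, 0.04], [-0.07, -0.08, 0, 0, 0, 0, 0.04], [-0.07, -0.08, 0, 0, 0, 0, 0.04]]
  ]
}}

```text
time_s: 25.3
position: [0.4815, -0.0871, 0.1772]
tcp_rot: [[0.003, 0.086, 0.996], [-0.003, 0.996, -0.086], [-1.0, -0.002, 0.003]]
force: [-0.0, 0.1, 0.0]
opening: 0.464
```

```bash
python3 -c "
from chest import *
c=shot('wrist');cv2.imwrite('pics/w17.png',c['pixels'][:,:,::-1])
print(proj(c,[W([-.115,0,.149]),W([-.115,0,.090])]))
c=shot('scene');crop(c,170,200,310,330,5,'scene17c.png')
print((proj(c,[W([-.115,0,.149]),W([-.115,0,.139])])-[170,200])*5)
s=read_state();print(s['position'],s['time_s'],s['opening'],s['force'])
"
```

```text
[[272.54336683  89.86775294]
 [273.98080357  97.33150946]]
[[398.27584343 189.85086087]
 [398.89484949 198.96278192]]
[ 0.48022465 -0.08363456  0.17656469] 25.4 0.45877485690466163 [-0.42319665  0.65194221 -0.8835173 ]
```

View pics/w17.png

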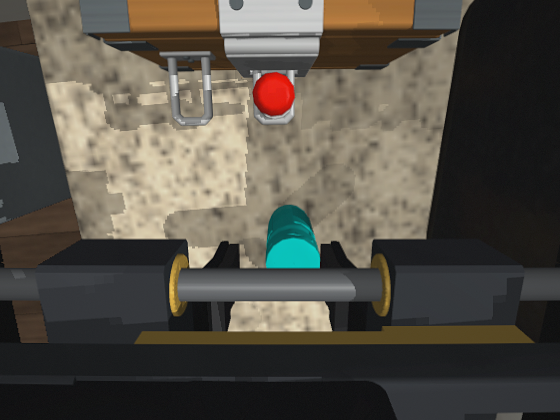

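View pics/scene17c.png

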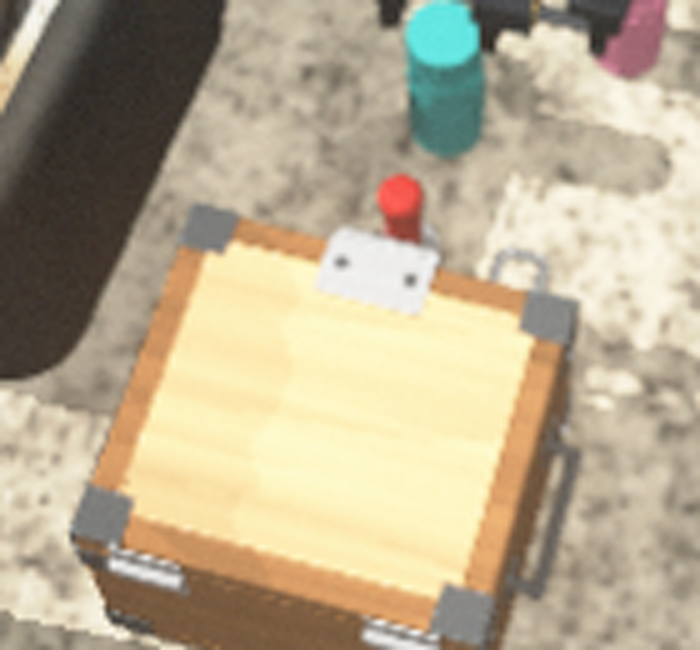

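```bash
python3 -c "
from chest import *
c=shot('top');cv2.imwrite('pics/top18.png',c['pixels'][:,:,::-1])
c=shot('wrist');crop(c,140,20,340,140,4,'w18.png')
"
```

```text
(no output)
```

View pics/w18.png

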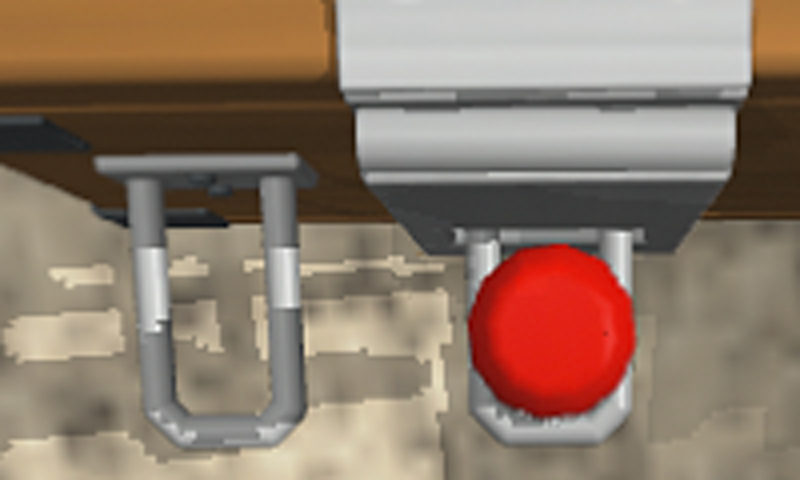

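View pics/top18.png

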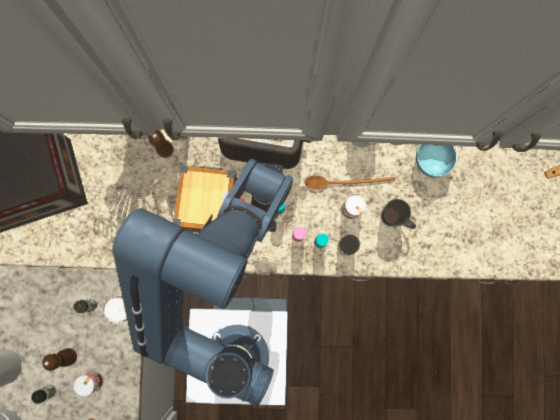

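```bash
python3 -c "
from chest import *
c=shot('wrist')
for h in np.radians([0,3,6]):
    P=lambda r,o,y:W([-.091-r*np.sin(h)-o*np.cos(h),y,.137-r*np.cos(h)+o*np.sin(h)])
    print(np.degrees(h).round(),((proj(c,[P(.091,.005,.025),P(.091,.005,-.025),P(.0,.005,.025),P(.05,.005,.016)])-[140,20])*4).round().tolist())
print(((proj(c,[W([-.132,0,.085]),W([-.132,.058,.085]),W([-.115,0,.149])])-[140,20])*4).round().tolist())
"
```

```text
0.0 [[425.0, 251.0], [679.0, 249.0], [362.0, 177.0], [456.0, 224.0]]
3.0 [[426.0, 276.0], [679.0, 274.0], [362.0, 177.0], [456.0, 240.0]]
6.0 [[426.0, 301.0], [679.0, 299.0], [361.0, 176.0], [456.0, 256.0]]
[[552.0, 442.0], [223.0, 444.0], [549.0, 318.0]]
```

```bash
python3 -c "
from rig import *
print(read_state()['force']);print(hand_in())"
```

```text
[-0.16778241  0.11295213  0.11310843]
the job is handed in; nothing more can be done
None
```

The job is done in the order asked and handed in at about 25.5 s of the 64 s; no verdict was reported.

- **Jar:** The blue-labelled jar stands upright in the empty +y compartment, seen in the top and wrist views before the lid was shut.
- **Lid:** It is fully shut. The fingertip stopped at z = 146 mm with 17 N.
- **Hasp:** It lies flat, with its lower edge within 1 crop pixel (under 1 px in the camera image) of the flat prediction. The first press, up to about 36 N, left it roughly 5° short. I put that down to the finger bearing on the hinge barrel, and pressing again with the tool tilted closed it.
- **Pin:** It sits in the staple down to its collar. The fingers stopped at z = 107.2 mm, the same height as when gripped in the parking eye, with an 8 N stop. The knob showed about 3 px from its predicted place, roughly 2 mm outward, which I take as play in the U.
- **Surroundings:** In the last top view the mug, jars and spoon stand where they were. The arm hides part of one turquoise jar there, but the wrist view shows it standing. The robot was touching nothing when I handed in.

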